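# Gauge the sample and make up the couplings order on the sprung scale

### The job

Check the blue-banded sample coupling in the bench gauge: stand it between the jaws, slide the jaw by its orange tab until it bears firmly on the coupling against the anvil, then draw the jaw well open again, clear of the part. Make up the order on the scale: put the stray steel nut from the pan into the nut bin, put the sample on the pan, and add large and small brass couplings from the tray (or take some back to it) until the pan rests with its red pointer on the green clip. Leave unused couplings in the tray, the jaw open, and the other things on the bench where they are.

Things in the scene. Friction and masses are not known exactly. Their poses are not given: they have to be found in the camera images.
- scale: sprung scale, fixed: blue housing 130 x 160 x 45 mm, origin at the centre of its underside. At its +y side (y 128 to 172 mm) stands a white board, 6 mm thick, top at z 170 mm, carrying a green clip set to the ordered weight. A red pointer fixed to the pan, level with the pan's floor, runs along the board
- scale_pan (a joint): how far the spring pan has sunk, m: 0 when empty, up to 0.09; a large coupling (or the sample) sinks it about 0.012, a small one 0.006, the nut 0.008
- pan_floor (a point): centre of the pan's floor (upper face), moving with the pan; 150 mm above the bench when empty. The steel pan is 170 (x) x 190 (y) mm with a rim 12 mm high and 3 mm thick; axes as scale
- target_mark (a point): centre of the green clip, 9 mm tall, on the board; its height differs from start to start. The pointer lies on the clip when the pan's floor is within 4.5 mm of this height
- gauge: bench sliding gauge (caliper), fixed: dark bed 130 (x) x 240 (y) mm, 12 mm thick, origin at the centre of its underside; parts stand on the bed. The jaw slides along y on the line x = 0
- anvil: fixed jaw of the gauge, 50 (x) x 20 (y) x 35 (z) mm; its origin is the lower middle of its measuring face (on top of the bed, at y = -80 mm of the gauge); the measuring face looks to +y, the block lies behind it
- gauge_jaw (a joint): gap between the measuring faces of anvil and sliding jaw, m, 0 to 0.105, growing as the jaw slides to +y. The jaw block is 50 (x) x 20 (y) x 35 mm, its top 47 mm above the bench; it slides with about 1.5 N and stays where it is left. It reads about 0.034 when shut on a coupling
- jaw_tab (a point): top centre of the orange tab on the sliding jaw, 81 mm above the bench; the tab is 26 (x) x 16 (y) mm and stands 34 mm above the jaw block; pinch it from above
- tray: low beige stock tray, fixed, 180 (x) x 190 (y) x 25 mm outside, walls and floor 4 mm; origin at the centre of its underside. Large and small plain brass couplings and the sample stand in it
- nut_bin: beige bin for steel nuts, fixed, 110 x 110 x 45 mm outside, walls and floor 4 mm, empty; origin at the centre of its underside
- sample: sample coupling: brass, round, 34 mm in diameter, 26 mm high, about 160 g, with a blue band round it and a blue ring on top; origin at the centre of its underside, z up along its axis
- nut: stray dark steel hexagon nut left on the pan, 31 to 35 mm across, 22 mm high; origin at the centre of its underside
- P1: plain large brass coupling, round, 34 mm in diameter, 26 mm high, about 160 g, origin at the centre of its underside; on the scale pan at the start
- B1: plain large brass coupling, round, 34 mm in diameter, 26 mm high, about 160 g, origin at the centre of its underside; in the stock tray at the start, may be absent
- B2: plain large brass coupling, round, 34 mm in diameter, 26 mm high, about 160 g, origin at the centre of its underside; in the stock tray at the start, may be absent
- B3: plain large brass coupling, round, 34 mm in diameter, 26 mm high, about 160 g, origin at the centre of its underside; in the stock tray at the start, may be absent
- C1: plain small brass coupling, round, 25 mm in diameter, 26 mm high, about 80 g, origin at the centre of its underside; in the stock tray at the start
- C2: plain small brass coupling, round, 25 mm in diameter, 26 mm high, about 80 g, origin at the centre of its underside; in the stock tray at the start
- screwdriver: screwdriver lying on the bench nearest the robot, bystander
- tape: yellow tape roll 66 mm across, 20 mm high, bystander
- carton: cardboard carton 70 x 110 x 60 mm at the back, bystander
- oil: white bottle with red cap, 52 mm across, 130 mm high, bystander
- wrench: wrench lying at the back right, bystander
- marker: black marker pen 110 mm long, 14 mm thick, near the robot, bystander
Mind the look-alikes: they are no part of the job. Leave any pink look-alike of the B3 alone.

How it is judged:
On the way, in this order (a step that is already met when the one before it is completed fails the run):
1. the sliding jaw presses the sample against the anvil with at least 2 N, with the fingers off the sample (contact force between anvil and sample above 2 N and contact force between the fingers and sample below 0.3 N and value of joint gauge_jaw between 0.03 and 0.038 m), for 0.2 s.
2. the jaw is drawn open again, gap over 50 mm (value of joint gauge_jaw above 0.05 m), for 0.2 s.
At the end, for the whole second after the job is handed in: The pan is at rest with its floor (and pointer) within 4.5 mm of the height of the green clip's centre, the sample on it; the steel nut lies in the nut bin; every other coupling is on the pan or in the tray; the gauge's gap is over 50 mm (z of pan_floor in the frame of target_mark between -0.0045 and 0.0045 m and velocity of joint scale_pan between -0.01 and 0.01 m/s and x of sample in the frame of pan_floor between -0.085 and 0.085 m and y of sample in the frame of pan_floor between -0.095 and 0.095 m and z of sample in the frame of pan_floor between -0.006 and 0.022 m and x of nut in the frame of nut_bin between -0.055 and 0.055 m and y of nut in the frame of nut_bin between -0.055 and 0.055 m and z of nut in the frame of nut_bin between -0.002 and 0.03 m and value of joint gauge_jaw above 0.05 m and ((x of P1 in the frame of pan_floor between -0.085 and 0.085 m and y of P1 in the frame of pan_floor between -0.095 and 0.095 m and z of P1 in the frame of pan_floor between -0.006 and 0.022 m) or (x of P1 in the frame of tray between -0.09 and 0.09 m and y of P1 in the frame of tray between -0.095 and 0.095 m and z of P1 in the frame of tray between -0.002 and 0.026 m)) and ((x of B1 in the frame of pan_floor between -0.085 and 0.085 m and y of B1 in the frame of pan_floor between -0.095 and 0.095 m and z of B1 in the frame of pan_floor between -0.006 and 0.022 m) or (x of B1 in the frame of tray between -0.09 and 0.09 m and y of B1 in the frame of tray between -0.095 and 0.095 m and z of B1 in the frame of tray between -0.002 and 0.026 m)) and ((x of B2 in the frame of pan_floor between -0.085 and 0.085 m and y of B2 in the frame of pan_floor between -0.095 and 0.095 m and z of B2 in the frame of pan_floor between -0.006 and 0.022 m) or (x of B2 in the frame of tray between -0.09 and 0.09 m and y of B2 in the frame of tray between -0.095 and 0.095 m and z of B2 in the frame of tray between -0.002 and 0.026 m)) and ((x of B3 in the frame of pan_floor between -0.085 and 0.085 m and y of B3 in the frame of pan_floor between -0.095 and 0.095 m and z of B3 in the frame of pan_floor between -0.006 and 0.022 m) or (x of B3 in the frame of tray between -0.09 and 0.09 m and y of B3 in the frame of tray between -0.095 and 0.095 m and z of B3 in the frame of tray between -0.002 and 0.026 m)) and ((x of C1 in the frame of pan_floor between -0.085 and 0.085 m and y of C1 in the frame of pan_floor between -0.095 and 0.095 m and z of C1 in the frame of pan_floor between -0.006 and 0.022 m) or (x of C1 in the frame of tray between -0.09 and 0.09 m and y of C1 in the frame of tray between -0.095 and 0.095 m and z of C1 in the frame of tray between -0.002 and 0.026 m)) and ((x of C2 in the frame of pan_floor between -0.085 and 0.085 m and y of C2 in the frame of pan_floor between -0.095 and 0.095 m and z of C2 in the frame of pan_floor between -0.006 and 0.022 m) or (x of C2 in the frame of tray between -0.09 and 0.09 m and y of C2 in the frame of tray between -0.095 and 0.095 m and z of C2 in the frame of tray between -0.002 and 0.026 m)) and linear speed of each of P1, B1, B2, B3, C1, C2, sample, nut below 0.03 m/s); the robot touches nothing.
It fails at once if a bystander was moved more than 40 mm (distance of any of screwdriver, tape, carton, oil, wrench, marker from where it was at the start of the episode above 0.04 m).
Of B1, B2, B3 only 2 to 3 are there at a start; the rules pass over those that are not, and their reading is None.
At some moment in a run one of B1, B2, B3, C1, C2, sample may be knocked a few centimetres aside while the robot is not near it.
Once in a run the grip may slacken for a moment while it holds something.
It also fails if it takes over 210 s, if anything falls off the work surface, if the arm or the gripper's body presses on something with over 40 N, if the wrist force passes 120 N, or if a joint passes its speed limit or range.

### The arm

A 7-joint arm with a two-finger parallel gripper is mounted at the origin on the work surface. World frame = base frame: x ahead of the robot, y to its left, z up, the work surface at z = 0. Lengths are in m, angles in rad, forces in N, time in s.
With the tool pointing down it reaches from about 0.425 to 0.95 m from the base axis. Payload 16.7 kg.
Tool frame: the origin (TCP) lies at the very end of the fingers, on their centre line; the grasp point (between the pads) lies 19 mm behind it (ctrl.tcp_to_grasp is the distance from the TCP to the grasp point, in m); z points along the fingers, y is the line along which they close (so a half turn about z gives the same grasp; the last joint's range is limited). The gripper opens to 94 mm and grips with 3 to 60 N. Pads are 16 mm wide; open, the fingers measure 119 mm over their backs; the gripper's body (75 mm by 177 mm) begins 78 mm behind the grasp point.
Start: joints at [1.155, 0.426, 0.074, 1.606, -0.034, 1.111, -0.067], TCP at [0.177, -0.651, 0.205] pointing down, gripper open.
Joint ranges: [-2.85, 2.85], [-0.5, 2.14], [-1.23, 1.37], [0.21, 2.46], [-1.02, 4.16], [0.16, 2.05], [-2.73, 2.73]. Speed limits (rad/s): [1.89, 1.89, 2.39, 2.39, 3.01, 3.01, 3.01].

### API

Orientations are given as a unit quaternion [w, x, y, z].
In Python, from bench import readout, cams, ticket, ctrl gives the robot as it stands. The module is installed in compiled form; this text tells all that it offers.
- The arm moves only by the tool apply_moves, never from a script. Its argument "commands" is a list of rows, each a list of 3 entries, a list of its own where there are three numbers: the opening, from 0 (shut) to 1 (fully open), then the shift along the tool's x, y, z normalised to -1 to 1, where 1 is 0.3 m, then the turn about the tool's z normalised to -1 to 1, where 1 is 90 degrees. A call has exactly 10 rows; each row is the pose to reach, as a shift and turn from the pose commanded when the call began, along the tool's axes at that moment; what a row does not reach only later rows make up. A row lasts 1/12 s, in which the tool goes at most 41.7 mm and 7.16 degrees, less where a joint would pass 70% of its speed; a pose out of reach is approached as far as the arm can. A call with a number of a shift or a turn outside -1 to 1 is refused whole. A call with a gripper value outside its range is refused whole. The fingers move at their own pace and stop on an object; the grip force is fixed at half the most. Time passes only in rows, so rows that repeat a pose let the fingers close, or fill a call up. It gives the time, the measured TCP pose, the force, the opening and the grip force at its end, in the units of the state.
- readout.state(): the state, without advancing time (a new reading comes with each control period).
- cams.read_camera(name): name is "side" or "top"; returns a dict with "img" (420x560x3 uint8, red, green, blue), "fx", "fy", "cx", "cy" (pixels), "xyz" and "orientation" of the camera in the world. Camera axes: x right, y up, looking along -z (the intrinsics and any distortion apply to the point x, -y, -z); pixel columns grow to the right and rows downward; lengths in m; the calibration is good to about 2 mm. A picture is of the moment at which its call begins. There is no depth.
- ticket.finish_job(): hands the job in; it is judged then, once.
The state is a dict: "clock": time; "joint_pos": joint angles; "dq": joint speeds; "tau": joint torques, N m; "tool_pos": TCP position; "tool_rot": TCP orientation; "wrist_force": force on the tool from outside, world axes, zero at the start; "torque": the same for the moment, N m; "gripper_width": opening from 0.0 (shut) to 1.0 (fully open); "grip_force": force on a finger pad.
Only numpy, scipy, OpenCV 4.12 (cv2) and the standard library are available. Lean on these libraries where they do the work, as an engineer would, in place of code of your own. Each camera call takes 0.05 s, during which the arm holds its last target. There are 200 camera calls.

## Working session

There is one attempt and no reset: what is moved stays moved. The work goes in short steps, Python scripts to look and compute and a tool call to move; the robot and the scene stay as the last step left them, time stands still between calls to the robot, and variables do not carry over. Pictures are saved under pics/ and viewed, at most 14 in all, crops included, and the job is handed in when it is done.

Besides the shell and the picture viewer there is one more tool, called after "Request:" as name(argument=value, ...), one argument or row to a line, values as JSON. apply_moves: Moves the arm, as the interface text tells. Scaled input: -1 to 1 covers 0.3 m each way for a shift and 90 degrees each way for a turn. Its arguments: {"type":"object","properties":{"commands":{"type":"array"}},"required":["commands"]}

```bash
mkdir -p pics
cat > h.py <<'E'
import numpy as np, cv2
from scipy.spatial.transform import Rotation as R
from bench import readout, cams, ticket, ctrl
def shot(n,f=None):
    c=cams.read_camera(n)
    if f: cv2.imwrite('pics/'+f,c['img'][:,:,::-1])
    return c
def rot(q): return R.from_quat([q[1],q[2],q[3],q[0]]).as_matrix()
def ray(c,u,v):
    d=np.array([(u-c['cx'])/c['fx'],-(v-c['cy'])/c['fy'],-1.0])
    return np.array(c['xyz']),rot(c['orientation'])@d
def onz(c,u,v,z):
    o,d=ray(c,u,v); return o+d*(z-o[2])/d[2]
def tri(c1,p1,c2,p2):
    o1,d1=ray(c1,*p1);o2,d2=ray(c2,*p2)
    s=np.linalg.lstsq(np.c_[d1,-d2],o2-o1,rcond=None)[0]
    a,b=o1+d1*s[0],o2+d2*s[1]; return (a+b)/2,np.linalg.norm(a-b)
def proj(c,p):
    q=rot(c['orientation']).T@(np.array(p)-np.array(c['xyz']))
    return np.array([c['cx']+c['fx']*q[0]/-q[2],c['cy']-c['fy']*q[1]/-q[2]])
E
python3 - <<'E'
from h import *
for n in('top','side'):
    c=shot(n,n+'0.png'); print({k:v for k,v in c.items() if k!='img'})
    c['img']=c['img']
s=readout.state(); print(s, ctrl.tcp_to_grasp)
E
```

```text
{'fx': 464.2558994623456, 'fy': 464.2558994623456, 'cx': 277.9858822315562, 'cy': 204.61568053044587, 'xyz': array([ 0.33572043, -0.00407176,  1.20712787]), 'orientation': array([ 0.70716466,  0.06713923, -0.07196244, -0.70016561])}
{'fx': 420.8911932379851, 'fy': 420.8911932379851, 'cx': 284.47547630050843, 'cy': 213.05024427192683, 'xyz': array([0.40997666, 0.73715205, 0.83223509]), 'orientation': array([-0.11710442, -0.04449318,  0.39276083,  0.91106852])}
{'clock': 0.1, 'joint_pos': array([ 1.15552277,  0.42664511,  0.07385095,  1.6065157 , -0.03412334,
        1.11081024, -0.06708787]), 'dq': array([-0.00150921, -0.00078469,  0.00062252, -0.00109804,  0.00101233,
       -0.00108103, -0.00023128]), 'tau': array([ 9.26963403e-03, -9.37468529e+01,  3.67747217e+00, -4.55045879e+01,
       -4.85320541e-02,  1.68438064e-02,  1.17870609e-04]), 'tool_pos': array([ 0.17717444, -0.65093323,  0.20487387]), 'tool_rot': array([-5.50532651e-04,  9.91185182e-01,  1.32482535e-01, -1.01134831e-04]), 'wrist_force': array([-0.1109665 ,  0.16158649,  0.32275655]), 'torque': array([-0.00628428, -0.01485059,  0.00474583]), 'grip_force': 0.0, 'gripper_width': 0.9965637697986136} 0.0188
```

View pics/top0.png

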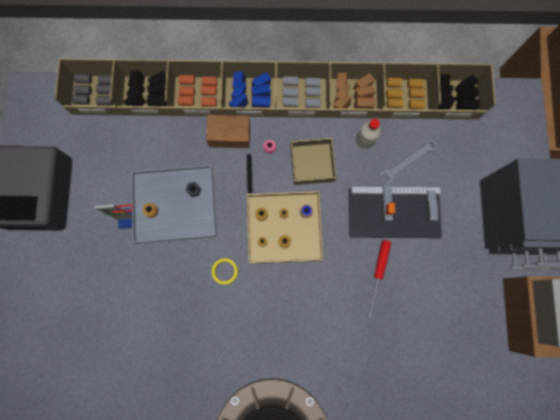

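View pics/side0.png

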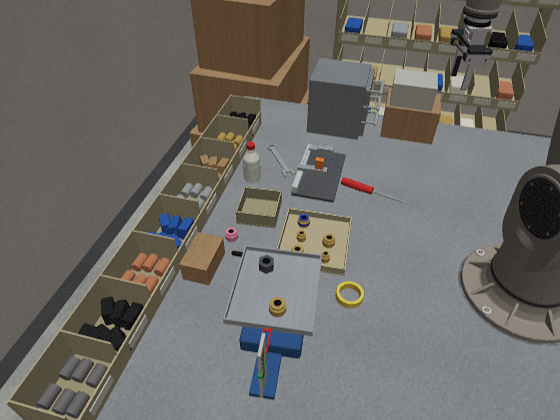

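The top view shows the sample (blue) in the tray at (307,211). The plain brass couplings in the tray are large at (261,213) and (284,241), and small at (284,213) and (263,241). P1 is on the pan at (150,210) and the dark nut at (193,189). The pink look-alike at (270,146) is to be left alone, and the orange tab is at (391,208). I'll confirm these in an enlarged composite.

```bash
cat > comp.py <<'E'
from h import *
def comp(specs,f,W=400,H=300):
    t=[]
    for im,(x0,y0,x1,y1) in specs:
        s=min(W/(x1-x0),H/(y1-y0))
        r=cv2.resize(im[y0:y1,x0:x1,::-1],None,fx=s,fy=s,interpolation=cv2.INTER_CUBIC)
        p=np.zeros((H,W,3),np.uint8);p[:r.shape[0],:r.shape[1]]=r[:H,:W];t.append(p)
    rows=[np.hstack(t[i:i+2]) for i in range(0,len(t),2)]
    cv2.imwrite('pics/'+f,np.vstack(rows))
E
python3 - <<'E'
from comp import *
a=cv2.imread('pics/top0.png')[:,:,::-1];b=cv2.imread('pics/side0.png')[:,:,::-1]
comp([(a,(235,180,335,255+0)),(b,(270,200,370,275)),(a,(345,165,445,240)),(b,(220,320,320,395))],'c1.png')
E
```

```text
(no output)
```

View pics/c1.png

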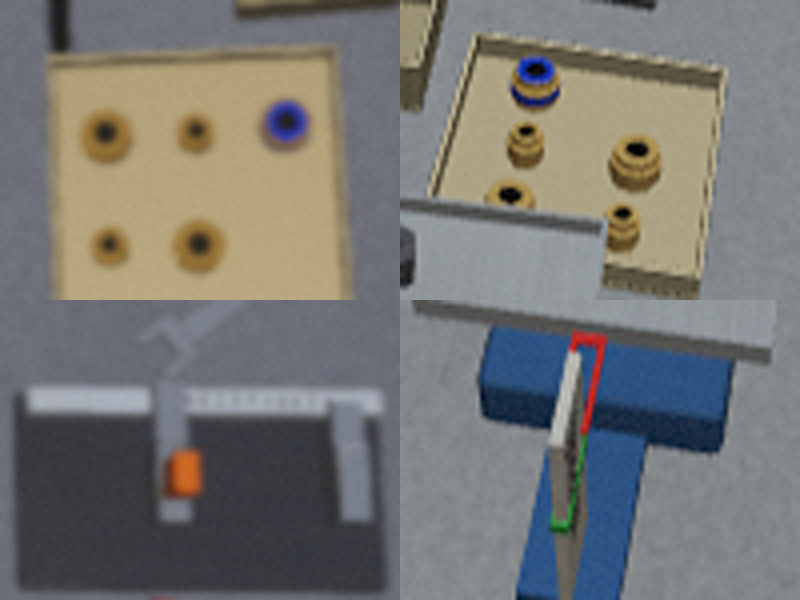

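The crop confirms the sample: blue ring on top and blue band, at top (306.5,210.5) and side (304,217.5). The pink one lies outside the tray. Next I'll triangulate the hole centres, tab, jaw, anvil, pan, bin and clip.

Run:
```python
from comp import *
a=shot('top');b=shot('side')
def hole(c,p,r=5,th=70):
    x,y=map(round,p);w=c['img'][y-r:y+r+1,x-r:x+r+1].astype(float).max(2)
    k=np.clip(th-w,0,None);g=np.mgrid[-r:r+1,-r:r+1]
    return (x+(g[1]*k).sum()/k.sum(),y+(g[0]*k).sum()/k.sum()) if k.sum() else p
C={'sample':((306.5,210.5),(304,217.5)),'Bl':((261,213),(297,248)),'Br':((284.5,241),(329,237)),'Cl':((284,213),(301.5,232.5)),'Cr':((262.5,241),(325.5,253))}
for k,(p,q) in C.items():
    p=hole(a,p);q=hole(b,q);X,e=tri(a,p,b,q);print(k,np.round(p,1),np.round(q,1),np.round(X,4),round(e,4))
hb=[cv2.cvtColor(c['img'],cv2.COLOR_RGB2HSV) for c in(a,b)]
def blob(h,lo,hi,n):
    m=cv2.inRange(h,np.array(lo),np.array(hi))
    N,_,s,ce=cv2.connectedComponentsWithStats(m)
    print(n,[(s[i].tolist(),np.round(ce[i],1).tolist()) for i in range(1,N) if s[i][4]>6])
for i in(0,1):
    blob(hb[i],(5,200,170),(13,255,255),'orange'); blob(hb[i],(50,120,60),(75,255,255),'green')
comp([(a['img'],(90,190,150,235)),(b['img'],(230,320,290,365)),(a['img'],(130,160,220,250-22)),(b['img'],(225,245,325,320))],'c2.png')
print(np.round(onz(a,391,208,.081),4), [np.round(onz(a,*p,.047),4) for p in((388.5,185+0),(388.5,295))])
```

```text
sample [306.2 209.9] [303.6 216.9] [ 0.5574 -0.084   0.0307] 0.0002
Bl [261.  212.8] [297.  248.3] [0.5487 0.0326 0.0302] 0.0002
Br [284.4 240.6] [328.8 236.9] [ 0.4774 -0.0281  0.0298] 0.0004
Cl [283.6 212. ] [301.  232.2] [ 0.5515 -0.0258  0.0298] 0.0001
Cr [262.  240.5] [325.2 252.8] [0.4767 0.0289 0.0302] 0.0006
orange [([389, 204, 5, 9, 41], [391.0, 208.0])]
green []
orange []
green [([258, 354, 9, 24, 33], [262.5, 368.3])]
[ 0.555  -0.2905  0.081 ] [array([ 0.6219, -0.295 ,  0.047 ]), array([ 0.3438, -0.2846,  0.047 ])]
```

View pics/c2.png

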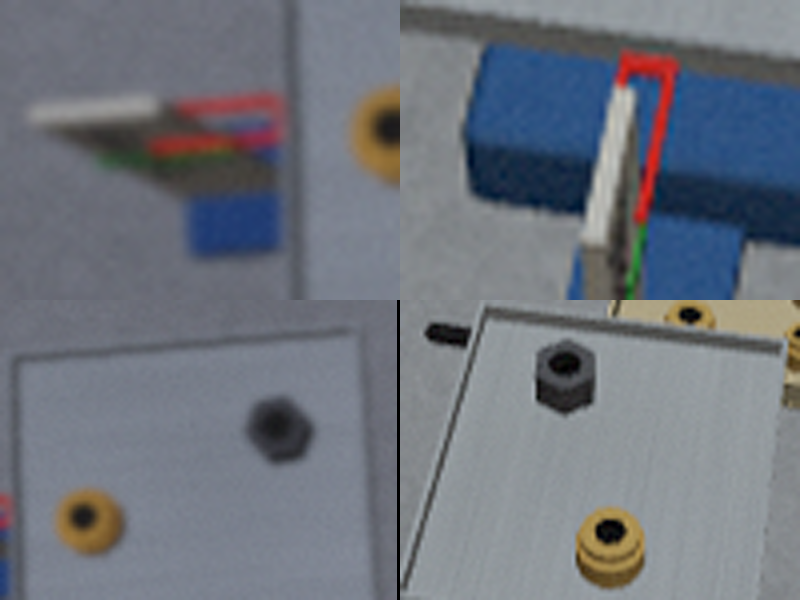

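Nut on the pan: top (193,187), side near (267,261). P1: top (151,209), side (278,303). The red pointer ends at top (112.5,212.8) and side (266.5,353). The green clip's end is at top (105,214.3) and side (263,375.8).

Run:
```python
from comp import *
a=shot('top');b=shot('side')
def T(n,p,q):
    X,e=tri(a,p,b,q);print(n,np.round(X,4),round(e,4))
T('redend',(112.5,212.8),(266.5,353)); T('greenend',(105,214.3),(263,375.8))
T('nut',(193.2,188),(266.5,260.5));T('P1',(148.8,209.5),(277.5,302.5))
# pan rim corners
T('pan_tl',(133.5,173),(246,248));T('pan_tr',(209.5,168),(321,255.5))
# bin rim corners and tray
comp([(a['img'],(345,180,405,225)),(b['img'],(290,140,350,185)),(a['img'],(400,180,460,225)),(a['img'],(280,130,350,182))],'c3.png')
```

```text
redend [0.5272 0.3787 0.1292] 0.0002
greenend [0.5274 0.4072 0.0989] 0.0025
nut [0.5832 0.1879 0.1502] 0.002
P1 [0.5313 0.2868 0.1551] 0.0004
pan_tl [0.5844 0.2852 0.2921] 0.0069
pan_tr [0.543  0.1556 0.1962] 0.1507
```

View pics/c3.png

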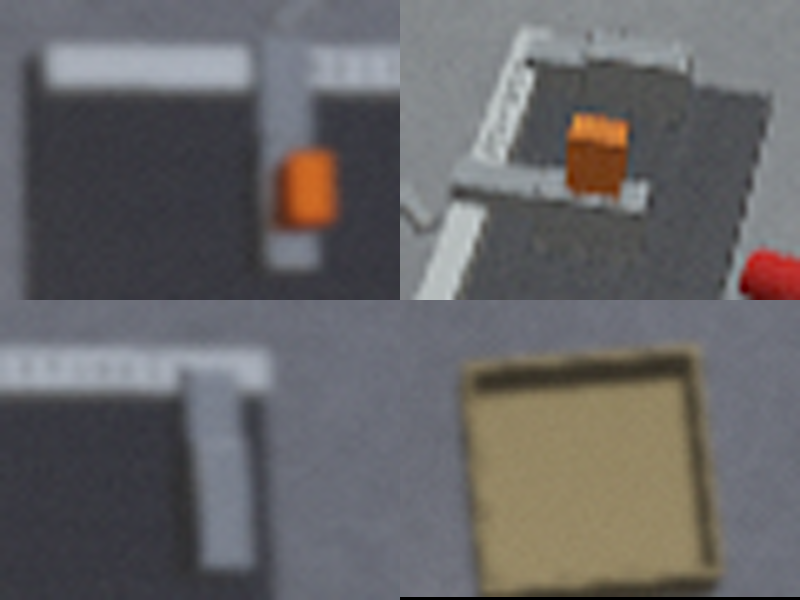

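Run:
```python
from comp import *
a=shot('top');b=shot('side')
f=lambda n,p,z:print(n,np.round(onz(a,*p,z),4))
f('jaw fL',(384.8,220.5),.047);f('jaw fR',(393,220.5),.047)
f('anv fL',(430,220.2),.047);f('anv fR',(438.2,220.2),.047); f('anv top2 L',(428.5,202),.047)
f('bed BL',(349,237),.012);f('bed BR',(440,238),.012)
f('tab',(392.2,208.),.081)
X,e=tri(a,(392.2,208.),b,(320,159));print('tab',np.round(X,4),e)
for k,p in dict(tl=(349.8,140.9),tr=(401.7-280+280,138.5)).items(): pass
# bin corners px: panel4 scale 400/70=5.714 offset 280,130
for n,p in dict(tl=(463,368),tr=(700,348),br=(718,585),bl=(482,595)).items(): f('bin '+n,((p[0]-400)/5.769+280,(p[1]-300)/5.769+130),.045)
for n,p in dict(tl=(133,171.5),tr=(211,167.5),br=(215,236),bl=(136,242)).items(): f('pan '+n,p,.141)
for n,p in dict(tl=(247,194.5),tr=(320,193),br=(323,261),bl=(248.5,263)).items(): f('tray '+n,p,.025)
```

```text
jaw fL [ 0.5292 -0.2822  0.047 ]
jaw fR [ 0.5294 -0.303   0.047 ]
anv fL [ 0.5312 -0.3971  0.047 ]
anv fR [ 0.5314 -0.418   0.047 ]
anv top2 L [ 0.5783 -0.3958  0.047 ]
bed BL [ 0.4907 -0.196   0.012 ]
bed BR [ 0.4905 -0.4324  0.012 ]
tab [ 0.5551 -0.2935  0.081 ]
tab [ 0.5554 -0.2942  0.0782] 0.0004682711794524226
bin tl [ 0.7362 -0.0434  0.045 ]
bin tr [ 0.7471 -0.1514  0.045 ]
bin br [ 0.6358 -0.1579  0.045 ]
bin bl [ 0.63   -0.0523  0.045 ]
pan tl [0.6249 0.3339 0.141 ]
pan tr [0.6368 0.1497 0.141 ]
pan br [0.4732 0.1343 0.141 ]
pan bl [0.4574 0.3153 0.141 ]
tray tl [0.5978 0.0699 0.025 ]
tray tr [ 0.6039 -0.1205  0.025 ]
tray br [ 0.4271 -0.1266  0.025 ]
tray bl [0.4202 0.0622 0.025 ]
```

Request:
apply_moves(
  commands=[
    [1, [0.945, -0.82, 0], -0.831],
    [1, [0.945, -0.82, 0], -0.831],
    [1, [0.945, -0.82, 0], -0.831],
    [1, [0.945, -0.82, 0], -0.831],
    [1, [0.945, -0.82, 0], -0.831],
    [1, [0.945, -0.82, 0], -0.831],
    [1, [0.945, -0.82, 0], -0.831],
    [1, [0.945, -0.82, 0], -0.831],
    [0.7, [0.945, -0.82, 0], -0.831],
    [0.5, [0.945, -0.82, 0], -0.831],
  ],
)

```text
clock: 1.23
tool_pos: [0.3907, -0.3328, 0.2061]
tool_rot: [0.0, 0.721, 0.693, 0.001]
wrist_force: [0.8, -0.3, 0.1]
gripper_width: 0.895
grip_force: 0.0
```

```bash
cat >> h.py <<'E'
def to(x,y,z,yaw=None,frm=None):
    s=readout.state(); M=rot(s['tool_rot']); p=np.array(frm if frm is not None else s['tool_pos'])
    d=M.T@(np.array([x,y,z])-p)/.3
    cy=np.degrees(np.arctan2(M[1,0],M[0,0])); 
    t=0 if yaw is None else -((yaw-cy+180)%360-180)/90
    print('t',round(s['clock'],2),'pos',np.round(s['tool_pos'],4),'yaw',round(cy,2),'F',np.round(s['wrist_force'],1),'w',round(s['gripper_width'],3),'gf',round(s['grip_force'],1),'-> shift',np.round(d,4),'turn',round(t,4))
E
python3 -c "
from h import *
to(.5574,-.084,.09,90)"
```

```text
t 1.23 pos [ 0.3907 -0.3328  0.2061] yaw 87.67 F [ 0.8 -0.3  0.1] w 0.895 gf 0.0 -> shift [0.8509 0.5207 0.3887] turn -0.0258
```

Request:
apply_moves(
  commands=[
    [0.5, [0.851, 0.521, 0.1], -0.026],
    [0.5, [0.851, 0.521, 0.1], -0.026],
    [0.5, [0.851, 0.521, 0.1], -0.026],
    [0.5, [0.851, 0.521, 0.1], -0.026],
    [0.5, [0.851, 0.521, 0.1], -0.026],
    [0.5, [0.851, 0.521, 0.1], -0.026],
    [0.5, [0.851, 0.521, 0.1], -0.026],
    [0.5, [0.851, 0.521, 0.389], -0.026],
    [0.5, [0.851, 0.521, 0.389], -0.026],
    [0.5, [0.851, 0.521, 0.389], -0.026],
  ],
)

```text
clock: 2.07
tool_pos: [0.5533, -0.0915, 0.0832]
tool_rot: [-0.003, 0.711, 0.703, -0.002]
wrist_force: [-2.0, -0.4, -0.9]
gripper_width: 0.5
grip_force: 0.0
```

Run:
```python
from comp import *
a=shot('top');b=shot('side')
comp([(a['img'],(235,180,335,255)),(b['img'],(270,180,370,255))],'c4.png')
to(.5574,-.084,.008,90)
```

```text
t 2.17 pos [ 0.5553 -0.093   0.088 ] yaw 89.2 F [ 0.2 -0.9  1.6] w 0.502 gf 0.0 -> shift [0.03   0.0077 0.2666] turn -0.0088
```

View pics/c4.png

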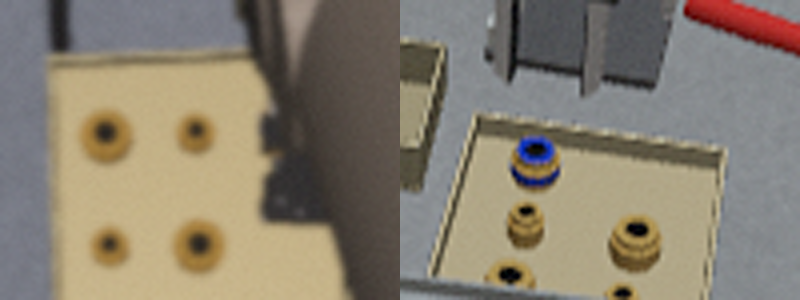

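The gripper is over the sample, which is unmoved in the side view at about (304,220). Descending now.

Request:
apply_moves(
  commands=[
    [0.5, [0.03, 0.007, 0.03], -0.009],
    [0.5, [0.03, 0.007, 0.03], -0.009],
    [0.5, [0.03, 0.007, 0.06], -0.009],
    [0.5, [0.03, 0.007, 0.1], -0.009],
    [0.5, [0.03, 0.007, 0.14], -0.009],
    [0.5, [0.03, 0.007, 0.17], -0.009],
    [0.5, [0.03, 0.007, 0.17], -0.009],
    [0.5, [0.03, 0.007, 0.17], -0.009],
    [0.5, [0.03, 0.007, 0.17], -0.009],
    [0.5, [0.03, 0.007, 0.17], -0.009],
  ],
)

```text
clock: 3.0
tool_pos: [0.5589, -0.0842, 0.0382]
tool_rot: [0.0, 0.707, 0.707, 0.0]
wrist_force: [-0.9, -0.1, -0.9]
gripper_width: 0.496
grip_force: 0.0
```

```bash
python3 -c "
from h import *
to(.5574,-.084,.008,90)"
```

```text
t 3.0 pos [ 0.5589 -0.0842  0.0382] yaw 89.99 F [-0.9 -0.1 -0.9] w 0.496 gf 0.0 -> shift [ 0.0006 -0.0049  0.1006] turn -0.0001
```

Request:
apply_moves(
  commands=[
    [0.5, [0, -0.004, 0.03], 0],
    [0.5, [0, -0.004, 0.06], 0],
    [0.5, [0, -0.004, 0.09], 0],
    [0.5, [0, -0.004, 0.1], 0],
    [0.5, [0, -0.004, 0.1], 0],
    [0.2, [0, -0.004, 0.1], 0],
    [0.2, [0, -0.004, 0.1], 0],
    [0.2, [0, -0.004, 0.1], 0],
    [0.2, [0, -0.004, 0.1], 0],
    [0.2, [0, -0.004, 0.1], 0],
  ],
)

```text
clock: 3.83
tool_pos: [0.5575, -0.0842, 0.008]
tool_rot: [0.0, 0.707, 0.707, 0.0]
wrist_force: [0.3, 0.1, -0.6]
gripper_width: 0.355
grip_force: 30.0
```

```bash
python3 -c "
from h import *
to(.555,-.36,.09,90)"
```

```text
t 3.83 pos [ 0.5575 -0.0842  0.008 ] yaw 89.99 F [ 0.3  0.1 -0.6] w 0.355 gf 30.0 -> shift [-0.9193 -0.0081 -0.2731] turn -0.0001
```

Request:
apply_moves(
  commands=[
    [0.2, [0, 0, -0.1], 0],
    [0.2, [0, 0, -0.2], 0],
    [0.2, [0, 0, -0.3], 0],
    [0.2, [-0.1, -0.002, -0.4], 0],
    [0.2, [-0.22, -0.004, -0.43], 0],
    [0.2, [-0.34, -0.006, -0.43], 0],
    [0.2, [-0.46, -0.008, -0.43], 0],
    [0.2, [-0.58, -0.008, -0.43], 0],
    [0.2, [-0.7, -0.008, -0.43], 0],
    [0.2, [-0.8, -0.008, -0.43], 0],
  ],
)

```text
clock: 4.67
tool_pos: [0.5542, -0.3272, 0.1369]
tool_rot: [0.0, 0.708, 0.707, -0.0]
wrist_force: [0.2, -0.0, -1.4]
gripper_width: 0.356
grip_force: 30.0
```

Request:
apply_moves(
  commands=[
    [0.2, [-0.08, 0, 0], 0],
    [0.2, [-0.12, 0, 0], 0],
    [0.2, [-0.12, 0, 0], 0],
    [0.2, [-0.12, 0, 0], 0],
    [0.2, [-0.12, 0, 0.08], 0],
    [0.2, [-0.12, 0, 0.16], 0],
    [0.2, [-0.12, 0, 0.2], 0],
    [0.2, [-0.12, 0, 0.2], 0],
    [0.2, [-0.12, 0, 0.2], 0],
    [0.2, [-0.12, 0, 0.2], 0],
  ],
)

```text
clock: 5.5
tool_pos: [0.5558, -0.3598, 0.0781]
tool_rot: [0.001, 0.707, 0.707, 0.0]
wrist_force: [0.6, -0.4, -1.3]
gripper_width: 0.358
grip_force: 30.0
```

Run:
```python
from comp import *
to(.555,-.36,.018,90)
a=shot('top');b=shot('side')
comp([(a['img'],(355,170,455,245)),(b['img'],(280,110,380,185))],'c5.png')
```

```text
t 5.5 pos [ 0.5558 -0.3598  0.0781] yaw 90.04 F [ 0.6 -0.4 -1.3] w 0.358 gf 30.0 -> shift [-0.0005 -0.0031  0.2004] turn 0.0004
```

View pics/c5.png

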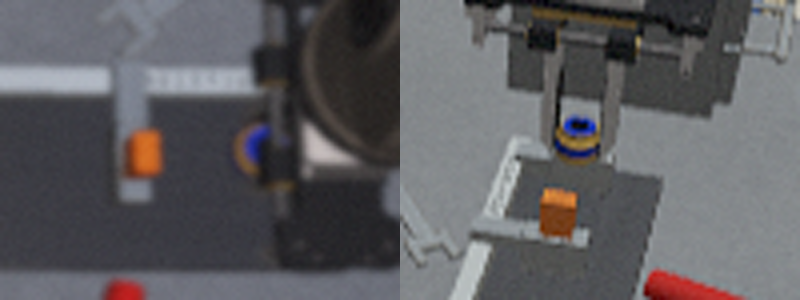

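Request:
apply_moves(
  commands=[
    [0.2, [0, -0.002, 0.06], 0],
    [0.2, [0, -0.002, 0.12], 0],
    [0.2, [0, -0.002, 0.16], 0],
    [0.2, [0, -0.002, 0.185], 0],
    [0.2, [0, -0.002, 0.2], 0],
    [0.2, [0, -0.002, 0.206], 0],
    [0.2, [0, -0.002, 0.206], 0],
    [0.5, [0, -0.002, 0.206], 0],
    [0.5, [0, -0.002, 0.206], 0],
    [0.5, [0, -0.002, 0.206], 0],
  ],
)

```text
clock: 6.43
tool_pos: [0.5547, -0.3603, 0.0155]
tool_rot: [0.0, 0.707, 0.707, 0.0]
wrist_force: [0.7, 0.2, -0.7]
gripper_width: 0.493
grip_force: 0.0
```

Request:
apply_moves(
  commands=[
    [0.5, [0, 0, -0.04], 0],
    [0.5, [0, 0, -0.1], 0],
    [0.5, [0, 0, -0.2], 0],
    [0.5, [0, 0, -0.3], 0],
    [0.5, [0.06, 0, -0.38], 0],
    [0.5, [0.14, 0, -0.38], 0],
    [0.5, [0.22, 0, -0.38], 0],
    [0.5, [0.22, 0, -0.38], 0],
    [0.5, [0.22, 0, -0.38], 0],
    [0.5, [0.22, 0, -0.38], 0],
  ],
)

```text
clock: 7.27
tool_pos: [0.5544, -0.2948, 0.1297]
tool_rot: [0.0, 0.707, 0.707, -0.0]
wrist_force: [-0.9, -0.5, 0.6]
gripper_width: 0.505
grip_force: 0.0
```

Run:
```python
from h import *
to(.555,-.2938,.055,90)
b=shot('side')
h=cv2.cvtColor(b['img'],cv2.COLOR_RGB2HSV)
m=cv2.inRange(h,np.array((110,150,80)),np.array((130,255,255)));m[:100]=0;m[200:]=0
y,x=np.nonzero(m);print(len(x),x.mean(),y.min(),y.max())
# blue ring top only: upper part
print(np.round(onz(b,x[y<y.min()+5].mean(),y.min()+2.5,.038),4))
```

```text
t 7.27 pos [ 0.5544 -0.2948  0.1297] yaw 89.99 F [-0.9 -0.5  0.6] w 0.505 gf 0.0 -> shift [0.0035 0.0019 0.2489] turn -0.0001
17 329.47058823529414 108 164
[ 0.4426 -0.6957  0.038 ]
```

Request:
apply_moves(
  commands=[
    [0.5, [0.003, 0.002, 0.06], 0],
    [0.5, [0.003, 0.002, 0.12], 0],
    [0.5, [0.003, 0.002, 0.18], 0],
    [0.5, [0.003, 0.002, 0.23], 0],
    [0.5, [0.003, 0.002, 0.249], 0],
    [0.1, [0.003, 0.002, 0.249], 0],
    [0.1, [0.003, 0.002, 0.249], 0],
    [0.1, [0.003, 0.002, 0.249], 0],
    [0.1, [0.003, 0.002, 0.249], 0],
    [0.1, [0.003, 0.002, 0.249], 0],
  ],
)

```text
clock: 8.15
tool_pos: [0.5567, -0.2936, 0.0554]
tool_rot: [0.002, 0.707, 0.707, 0.001]
wrist_force: [8.6, -1.8, -7.1]
gripper_width: 0.274
grip_force: 30.0
```

Request:
apply_moves(
  commands=[
    [0.1, [-0.02, 0, 0], 0],
    [0.1, [-0.04, 0, 0], 0],
    [0.1, [-0.06, 0, 0], 0],
    [0.1, [-0.08, 0, 0], 0],
    [0.1, [-0.1, 0, 0], 0],
    [0.1, [-0.12, 0, 0], 0],
    [0.1, [-0.14, 0, 0], 0],
    [0.1, [-0.16, 0, 0], 0],
    [0.1, [-0.17, 0, 0], 0],
    [0.1, [-0.17, 0, 0], 0],
  ],
)

```text
clock: 8.98
tool_pos: [0.5568, -0.3448, 0.0554]
tool_rot: [0.002, 0.707, 0.707, 0.001]
wrist_force: [8.5, -2.1, -4.7]
gripper_width: 0.275
grip_force: 30.0
```

Run:
```python
from comp import *
to(.555,-.3525,.055,90)
a=shot('top');b=shot('side')
comp([(a['img'],(355,170,455,245)),(b['img'],(280,120,360,180))],'c6.png')
```

```text
t 8.98 pos [ 0.5568 -0.3448  0.0554] yaw 89.99 F [ 8.5 -2.1 -4.7] w 0.275 gf 30.0 -> shift [-0.0256 -0.0059  0.0015] turn -0.0001
```

View pics/c6.png

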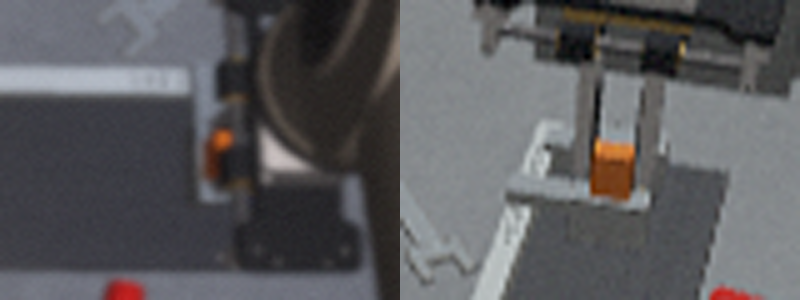

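The jaw has followed the tab (gripped, side about (321,155)). Creeping on until the force rises.

Request:
apply_moves(
  commands=[
    [0.1, [-0.005, 0, 0], 0],
    [0.1, [-0.01, 0, 0], 0],
    [0.1, [-0.014, 0, 0], 0],
    [0.1, [-0.018, 0, 0], 0],
    [0.1, [-0.022, 0, 0], 0],
    [0.1, [-0.026, 0, 0], 0],
    [0.1, [-0.026, 0, 0], 0],
    [0.1, [-0.026, 0, 0], 0],
    [0.1, [-0.026, 0, 0], 0],
    [0.1, [-0.026, 0, 0], 0],
  ],
)

```text
clock: 9.92
tool_pos: [0.5568, -0.3518, 0.0555]
tool_rot: [0.001, 0.707, 0.707, 0.001]
wrist_force: [6.8, 1.0, -5.2]
gripper_width: 0.272
grip_force: 30.0
```

Request:
apply_moves(
  commands=[
    [0.1, [-0.002, 0, 0], 0],
    [0.1, [-0.004, 0, 0], 0],
    [0.1, [-0.006, 0, 0], 0],
    [0.1, [-0.008, 0, 0], 0],
    [0.1, [-0.008, 0, 0], 0],
    [0.1, [-0.008, 0, 0], 0],
    [0.1, [-0.008, 0, 0], 0],
    [0.1, [-0.008, 0, 0], 0],
    [0.1, [-0.008, 0, 0], 0],
    [0.1, [-0.008, 0, 0], 0],
  ],
)

```text
clock: 10.75
tool_pos: [0.5568, -0.354, 0.0555]
tool_rot: [0.001, 0.707, 0.707, 0.001]
wrist_force: [6.6, 1.2, -3.7]
gripper_width: 0.275
grip_force: 30.0
```

Request:
apply_moves(
  commands=[
    [0.1, [-0.002, 0, 0], 0],
    [0.1, [-0.004, 0, 0], 0],
    [0.1, [-0.006, 0, 0], 0],
    [0.1, [-0.008, 0, 0], 0],
    [0.1, [-0.01, 0, 0], 0],
    [0.1, [-0.012, 0, 0], 0],
    [0.1, [-0.012, 0, 0], 0],
    [0.1, [-0.012, 0, 0], 0],
    [0.1, [-0.012, 0, 0], 0],
    [0.1, [-0.012, 0, 0], 0],
  ],
)

```text
clock: 11.58
tool_pos: [0.5568, -0.3558, 0.0555]
tool_rot: [0.0, 0.706, 0.708, 0.002]
wrist_force: [4.9, 10.9, 0.1]
gripper_width: 0.273
grip_force: 30.0
```

Request:
apply_moves(
  commands=[
    [0.1, [-0.002, 0, 0], 0],
    [0.1, [-0.003, 0, 0], 0],
    [0.1, [-0.003, 0, 0], 0],
    [0.1, [-0.003, 0, 0], 0],
    [0.1, [-0.003, 0, 0], 0],
    [0.1, [-0.003, 0, 0], 0],
    [0.1, [-0.003, 0, 0], 0],
    [0.1, [-0.003, 0, 0], 0],
    [0.1, [-0.003, 0, 0], 0],
    [0.1, [-0.003, 0, 0], 0],
  ],
)

```text
clock: 12.42
tool_pos: [0.5569, -0.3558, 0.0554]
tool_rot: [-0.0, 0.706, 0.708, 0.002]
wrist_force: [2.9, 14.9, 2.6]
gripper_width: 0.275
grip_force: 30.0
```

Run:
```python
from comp import *
to(.555,-.2938,.055,90)
a=shot('top');b=shot('side')
comp([(a['img'],(355,170,455,245)),(b['img'],(290,120,350,165))],'c7.png')
```

```text
t 12.42 pos [ 0.5569 -0.3558  0.0554] yaw 90.14 F [ 2.9 14.9  2.6] w 0.275 gf 30.0 -> shift [ 0.2067 -0.0057  0.002 ] turn 0.0015
```

View pics/c7.png

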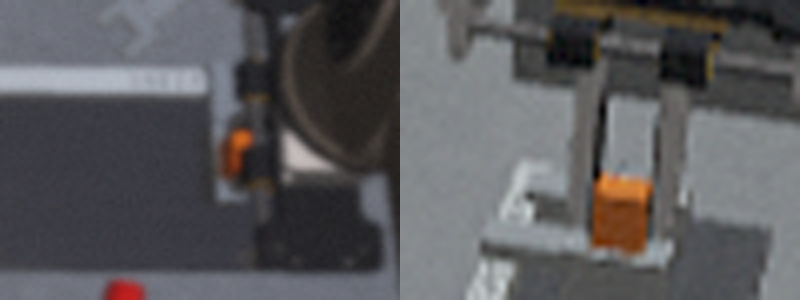

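The jaw bears rigidly at 15 N with no further travel. Drawing it open again.

Request:
apply_moves(
  commands=[
    [0.1, [0.025, 0, 0], 0],
    [0.1, [0.05, 0, 0], 0],
    [0.1, [0.075, 0, 0], 0],
    [0.1, [0.1, 0, 0], 0],
    [0.1, [0.125, 0, 0], 0],
    [0.1, [0.15, 0, 0], 0],
    [0.1, [0.175, 0, 0], 0],
    [0.1, [0.2, 0, 0], 0],
    [0.1, [0.22, 0, 0], 0],
    [0.1, [0.22, 0, 0], 0],
  ],
)

```text
clock: 13.35
tool_pos: [0.5567, -0.2917, 0.0555]
tool_rot: [0.001, 0.707, 0.708, 0.001]
wrist_force: [7.4, 1.2, -6.1]
gripper_width: 0.27
grip_force: 30.0
```

Request:
apply_moves(
  commands=[
    [0.1, [0, 0, 0], 0],
    [0.1, [0, 0, 0], 0],
    [0.5, [0, 0, 0], 0],
    [0.5, [0, 0, 0], 0],
    [0.5, [0, 0, 0], 0],
    [0.5, [0, 0, -0.08], 0],
    [0.5, [0, 0, -0.18], 0],
    [0.5, [0, 0, -0.3], 0],
    [0.5, [0, 0, -0.3], 0],
    [0.5, [0, 0, -0.3], 0],
  ],
)

```text
clock: 14.18
tool_pos: [0.556, -0.2937, 0.1467]
tool_rot: [0.002, 0.707, 0.707, 0.0]
wrist_force: [0.1, -0.0, -0.8]
gripper_width: 0.499
grip_force: 0.0
```

Run:
```python
from comp import *
to(.555,-.36,.12,90)
a=shot('top');b=shot('side')
comp([(a['img'],(355,170,455,245)),(b['img'],(290,120,370,180))],'c8.png')
h=cv2.cvtColor(b['img'],cv2.COLOR_RGB2HSV)
m=cv2.inRange(h,np.array((110,130,60)),np.array((130,255,255)));m[:120]=0;m[180:]=0;m[:,:290]=0;m[:,350:]=0
ys,xs=np.nonzero(m);print(len(xs),xs.min(),xs.max(),ys.min(),ys.max())
```

```text
t 14.18 pos [ 0.556  -0.2937  0.1467] yaw 89.97 F [ 0.1 -0.  -0.8] w 0.499 gf 0.0 -> shift [-0.2208 -0.0034  0.0894] turn -0.0004
28 321 328 152 161
```

View pics/c8.png

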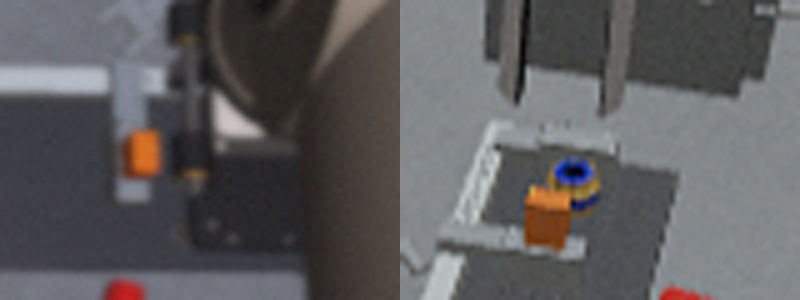

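The jaw is open, with the tab at side (319,161). The sample stands off the anvil, with its ring centre at side (325,154.5), so I'll work out where it is.

Run:
```python
from h import *
b=shot('side');x0,y0=325,154;r=4
w=b['img'][y0-r:y0+r+1,x0-r:x0+r+1].astype(float).max(2);print(w.astype(int))
k=np.clip(70-w,0,None);g=np.mgrid[-r:r+1,-r:r+1]
p=(x0+(g[1]*k).sum()/k.sum(),y0+(g[0]*k).sum()/k.sum());print(p,np.round(onz(b,*p,.038),4))
print(proj(b,(.555,-.378,.038)),proj(b,(.555,-.36,.038)))
```

```text
[[ 84  84  85  88  80  84  72  79  90]
 [ 86  94 109 109 110  93  84  78  83]
 [110 154 123 127 124 130 127 115  82]
 [164 161  72  82  77 117 174 132  78]
 [181 123  22  18  14  40 189 146  94]
 [134 158 147 105 138 143 169 131 109]
 [ 82 132 157 120 160 155 102 135 137]
 [ 92 109 115  86 103 125 126 151 147]
 [171 178 170 129 148 144 145 152  90]]
(np.float64(324.36559139784947), np.float64(154.0)) [ 0.5544 -0.3795  0.038 ]
[324.09219349 154.23462729] [323.06725112 157.42016012]
```

The sample is at (0.554, -0.380), flush against the anvil, so the check went as intended. Picking it up.

Request:
apply_moves(
  commands=[
    [0.5, [-0.08, -0.005, 0], 0],
    [0.5, [-0.16, -0.005, 0.05], 0],
    [0.5, [-0.24, -0.005, 0.1], 0],
    [0.5, [-0.28, -0.005, 0.16], 0],
    [0.5, [-0.28, -0.005, 0.2], 0],
    [0.5, [-0.28, -0.005, 0.24], 0],
    [0.5, [-0.28, -0.005, 0.26], 0],
    [0.5, [-0.28, -0.005, 0.26], 0],
    [0.5, [-0.28, -0.005, 0.26], 0],
    [0.5, [-0.28, -0.005, 0.26], 0],
  ],
)

```text
clock: 15.17
tool_pos: [0.5542, -0.3764, 0.0672]
tool_rot: [0.0, 0.707, 0.707, 0.0]
wrist_force: [-0.7, 0.4, 0.3]
gripper_width: 0.501
grip_force: 0.0
```

Run:
```python
from h import *
to(.555,-.3775,.0155,90)
```

```text
t 15.17 pos [ 0.5542 -0.3764  0.0672] yaw 90.05 F [-0.7  0.4  0.3] w 0.501 gf 0.0 -> shift [-0.0035  0.0026  0.1723] turn 0.0005
```

Request:
apply_moves(
  commands=[
    [0.5, [-0.002, 0.002, 0.05], 0],
    [0.5, [-0.002, 0.002, 0.1], 0],
    [0.5, [-0.002, 0.002, 0.15], 0],
    [0.5, [-0.002, 0.002, 0.172], 0],
    [0.5, [-0.002, 0.002, 0.172], 0],
    [0.2, [-0.002, 0.002, 0.172], 0],
    [0.2, [-0.002, 0.002, 0.172], 0],
    [0.2, [-0.002, 0.002, 0.172], 0],
    [0.2, [-0.002, 0.002, 0.172], 0],
    [0.2, [-0.002, 0.002, 0.172], 0],
  ],
)

```text
clock: 16.0
tool_pos: [0.5539, -0.3775, 0.0145]
tool_rot: [-0.0, 0.707, 0.707, 0.0]
wrist_force: [-0.4, 0.2, -1.6]
gripper_width: 0.359
grip_force: 30.0
```

Request:
apply_moves(
  commands=[
    [0.2, [0, 0, -0.1], 0],
    [0.2, [0, 0, -0.2], 0],
    [0.2, [0, 0, -0.3], 0],
    [0.2, [0, 0, -0.42], 0],
    [0.2, [0.08, 0, -0.52], 0],
    [0.2, [0.2, -0.01, -0.62], 0],
    [0.2, [0.33, -0.02, -0.66], 0],
    [0.2, [0.46, -0.03, -0.66], 0],
    [0.2, [0.59, -0.04, -0.66], 0],
    [0.2, [0.72, -0.05, -0.66], 0],
  ],
)

```text
clock: 16.83
tool_pos: [0.5386, -0.1597, 0.2132]
tool_rot: [0.001, 0.707, 0.707, 0.0]
wrist_force: [0.7, 0.3, -2.6]
gripper_width: 0.353
grip_force: 30.0
```

Run:
```python
from h import *
to(.52,.175,.215,90)
```

```text
t 16.83 pos [ 0.5386 -0.1597  0.2132] yaw 89.99 F [ 0.7  0.3 -2.6] w 0.353 gf 30.0 -> shift [ 1.1156 -0.062  -0.0065] turn -0.0001
```

Request:
apply_moves(
  commands=[
    [0.2, [0.12, -0.01, 0], 0],
    [0.2, [0.24, -0.02, 0], 0],
    [0.2, [0.36, -0.03, 0], 0],
    [0.2, [0.48, -0.04, 0], 0],
    [0.2, [0.6, -0.05, 0], 0],
    [0.2, [0.7, -0.06, 0], 0],
    [0.2, [0.8, -0.06, 0], 0],
    [0.2, [0.9, -0.06, 0], 0],
    [0.2, [0.98, -0.06, 0], 0],
    [0.2, [1.0, -0.06, 0], 0],
  ],
)

```text
clock: 17.67
tool_pos: [0.5205, 0.1427, 0.2131]
tool_rot: [-0.0, 0.706, 0.709, 0.001]
wrist_force: [-0.1, 0.7, -1.6]
gripper_width: 0.356
grip_force: 30.0
```

Request:
apply_moves(
  commands=[
    [0.2, [0.06, 0, 0], 0],
    [0.2, [0.12, 0, 0], 0],
    [0.2, [0.12, 0, 0], 0],
    [0.2, [0.12, 0, 0.05], 0],
    [0.2, [0.12, 0, 0.1], 0],
    [0.2, [0.12, 0, 0.14], 0],
    [0.2, [0.12, 0, 0.18], 0],
    [0.2, [0.12, 0, 0.2], 0],
    [0.2, [0.12, 0, 0.2], 0],
    [0.2, [0.12, 0, 0.2], 0],
  ],
)

```text
clock: 18.5
tool_pos: [0.5211, 0.1744, 0.1528]
tool_rot: [-0.0, 0.707, 0.707, -0.0]
wrist_force: [0.7, 0.1, -1.7]
gripper_width: 0.356
grip_force: 30.0
```

Run:
```python
from h import *
to(.52,.175,.132,90)
```

```text
t 18.5 pos [0.5211 0.1744 0.1528] yaw 89.99 F [ 0.7  0.1 -1.7] w 0.356 gf 30.0 -> shift [ 0.0021 -0.0038  0.0693] turn -0.0001
```

Request:
apply_moves(
  commands=[
    [0.2, [0.002, -0.003, 0.03], 0],
    [0.2, [0.002, -0.003, 0.055], 0],
    [0.2, [0.002, -0.003, 0.069], 0],
    [0.2, [0.002, -0.003, 0.069], 0],
    [0.5, [0.002, -0.003, 0.069], 0],
    [0.5, [0.002, -0.003, 0.069], 0],
    [0.5, [0.002, -0.003, 0.069], 0],
    [0.5, [0.002, -0.003, -0.05], 0],
    [0.5, [0.002, -0.003, -0.18], 0],
    [0.5, [0.002, -0.003, -0.23], 0],
  ],
)

```text
clock: 19.33
tool_pos: [0.5214, 0.1762, 0.2264]
tool_rot: [0.001, 0.707, 0.707, 0.002]
wrist_force: [0.8, 1.1, 0.7]
gripper_width: 0.5
grip_force: 0.0
```

Run:
```python
from comp import *
to(.583,.188,.123,90)
a=shot('top');b=shot('side')
comp([(b['img'],(230,240,330,315)),(b['img'],(230,320,290,365)),(a['img'],(130,160,230,235)),(b['img'],(275,200,355,260))],'c9.png')
```

```text
t 19.33 pos [0.5214 0.1762 0.2264] yaw 90.02 F [0.8 1.1 0.7] w 0.5 gf 0.0 -> shift [0.0388 0.2038 0.3455] turn 0.0003
```

View pics/c9.png

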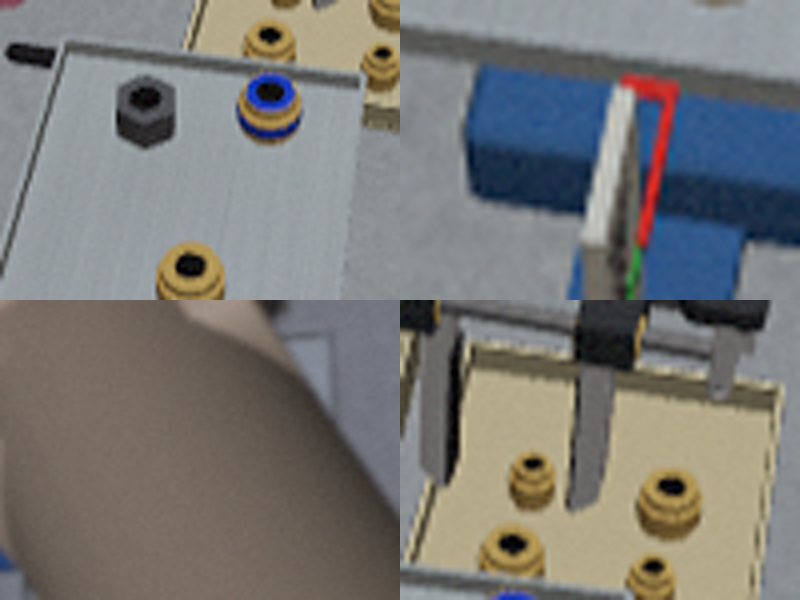

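The sample stands on the pan at side (297,263), the nut is at side (266.3,264.5), and the tray parts are unmoved. Next the nut.

Run:
```python
from h import *
b=shot('side')
print(np.round(onz(b,266.3,264.5,.140),4),np.round(onz(b,297,263,.144),4))
to(.583,.188,.123,90)
```

```text
[0.582  0.1905 0.14  ] [0.5195 0.1731 0.144 ]
t 19.48 pos [0.521  0.1753 0.2233] yaw 89.98 F [-0.8 -0.6 -0.2] w 0.5 gf 0.0 -> shift [0.0423 0.2057 0.335 ] turn -0.0003
```

Request:
apply_moves(
  commands=[
    [0.5, [0.03, 0.1, 0.03], 0],
    [0.5, [0.047, 0.204, 0.06], 0],
    [0.5, [0.047, 0.204, 0.12], 0],
    [0.5, [0.047, 0.204, 0.18], 0],
    [0.5, [0.047, 0.204, 0.24], 0],
    [0.5, [0.047, 0.204, 0.3], 0],
    [0.5, [0.047, 0.204, 0.342], 0],
    [0.5, [0.047, 0.204, 0.342], 0],
    [0.5, [0.047, 0.204, 0.342], 0],
    [0.5, [0.047, 0.204, 0.342], 0],
  ],
)

```text
clock: 20.32
tool_pos: [0.5817, 0.1894, 0.1198]
tool_rot: [0.0, 0.707, 0.707, 0.0]
wrist_force: [-0.5, 1.2, -0.6]
gripper_width: 0.503
grip_force: 0.0
```

Request:
apply_moves(
  commands=[
    [0.2, [0, 0, 0], 0],
    [0.2, [0, 0, 0], 0],
    [0.2, [0, 0, 0], 0],
    [0.2, [0, 0, 0], 0],
    [0.2, [0, 0, -0.06], 0],
    [0.2, [0, 0, -0.14], 0],
    [0.2, [0, 0, -0.22], 0],
    [0.2, [0, 0, -0.3], 0],
    [0.2, [0, 0, -0.3], 0],
    [0.2, [0, 0, -0.3], 0],
  ],
)

```text
clock: 21.15
tool_pos: [0.5819, 0.1893, 0.2103]
tool_rot: [0.001, 0.707, 0.707, 0.001]
wrist_force: [-0.3, -0.0, -1.2]
gripper_width: 0.323
grip_force: 30.0
```

Run:
```python
from h import *
to(.687,-.1,.2,90)
```

```text
t 21.15 pos [0.5819 0.1893 0.2103] yaw 89.98 F [-0.3 -0.  -1.2] w 0.323 gf 30.0 -> shift [-0.9642  0.3505  0.0347] turn -0.0002
```

Request:
apply_moves(
  commands=[
    [0.2, [-0.08, 0.03, 0], 0],
    [0.2, [-0.2, 0.07, 0], 0],
    [0.2, [-0.32, 0.12, 0], 0],
    [0.2, [-0.44, 0.16, 0], 0],
    [0.2, [-0.56, 0.2, 0], 0],
    [0.2, [-0.68, 0.25, 0], 0],
    [0.2, [-0.8, 0.29, 0], 0],
    [0.2, [-0.9, 0.33, 0], 0],
    [0.2, [-0.965, 0.35, 0], 0],
    [0.2, [-0.965, 0.35, 0], 0],
  ],
)

```text
clock: 21.98
tool_pos: [0.6863, -0.1066, 0.2067]
tool_rot: [-0.0, 0.709, 0.705, -0.001]
wrist_force: [-1.3, 0.4, -1.3]
gripper_width: 0.324
grip_force: 30.0
```

Request:
apply_moves(
  commands=[
    [0.2, [0, 0, 0], 0],
    [0.2, [0, 0, 0.08], 0],
    [0.2, [0, 0, 0.2], 0],
    [0.2, [0, 0, 0.32], 0],
    [0.2, [0, 0, 0.44], 0],
    [0.2, [0, 0, 0.54], 0],
    [0.2, [0, 0, 0.62], 0],
    [0.2, [0, 0, 0.65], 0],
    [0.2, [0, 0, 0.65], 0],
    [0.2, [0, 0, 0.65], 0],
  ],
)

```text
clock: 22.82
tool_pos: [0.6865, -0.0993, 0.0147]
tool_rot: [-0.0, 0.707, 0.707, 0.0]
wrist_force: [0.6, 0.1, -0.0]
gripper_width: 0.325
grip_force: 30.0
```

Run:
```python
from h import *
to(.687,-.1,.01,90)
```

```text
t 22.82 pos [ 0.6865 -0.0993  0.0147] yaw 90.06 F [ 0.6  0.1 -0. ] w 0.325 gf 30.0 -> shift [-0.0023  0.0015  0.0157] turn 0.0006
```

Request:
apply_moves(
  commands=[
    [0.2, [0, 0, 0.016], 0],
    [0.2, [0, 0, 0.016], 0],
    [0.5, [0, 0, 0.016], 0],
    [0.5, [0, 0, 0.016], 0],
    [0.5, [0, 0, 0.016], 0],
    [0.5, [0, 0, -0.1], 0],
    [0.5, [0, 0, -0.23], 0],
    [0.5, [0, 0, -0.36], 0],
    [0.5, [0, 0, -0.4], 0],
    [0.5, [0, 0, -0.4], 0],
  ],
)

```text
clock: 23.65
tool_pos: [0.6886, -0.1005, 0.1389]
tool_rot: [0.003, 0.707, 0.707, 0.002]
wrist_force: [0.3, 0.3, -0.6]
gripper_width: 0.499
grip_force: 0.0
```

Run:
```python
from h import *
b=shot('side');h=b['img'].astype(int)
# tray holes: dark blobs
m=(h.max(2)<60).astype(np.uint8);m[:205]=0;m[275:]=0;m[:,:280]=0;m[:,355:]=0
N,_,s,ce=cv2.connectedComponentsWithStats(m)
for i in range(1,N):
    if s[i][4]>4: print(s[i],np.round(ce[i],1),np.round(onz(b,*ce[i],.03),4))
m=(h.max(2)<75).astype(np.uint8);m[:185]=0;m[222:]=0;m[:,:237]=0;m[:,280:]=0
N,_,s,ce=cv2.connectedComponentsWithStats(m)
for i in range(1,N):
    if s[i][4]>4: print('bin',s[i],np.round(ce[i],1),np.round(onz(b,*ce[i],.015),4))
to(.5487,.0326,.09,90)
```

```text
[327 236   5   3  12] [328.8 236.9] [ 0.4771 -0.0278  0.03  ]
[295 247   5   4  14] [297.  248.3] [0.5487 0.0325 0.03  ]
[324 252   4   2   6] [325.5 252.7] [0.4757 0.0283 0.03  ]
[307 265   7   4  23] [310.1 266.5] [0.5041 0.0821 0.03  ]
bin [238 188   9  23  60] [242.2 200.5] [ 0.7478 -0.1208  0.015 ]
bin [269 191   5   1   5] [271. 191.] [ 0.6784 -0.1835  0.015 ]
bin [275 200   5  21  38] [277.4 210.4] [ 0.6379 -0.1063  0.015 ]
bin [255 204  11  10  74] [260.2 209.1] [ 0.6867 -0.0992  0.015 ]
t 23.7 pos [ 0.6874 -0.1006  0.1363] yaw 89.98 F [-0.3  0.4 -0.9] w 0.502 gf 0.0 -> shift [ 0.4439 -0.4631  0.1524] turn -0.0002
```

Run:
```python
from h import *
b=shot('side')
print(np.round(onz(b,310.1,266.5,.152),4),proj(b,(.52,.175,.152)),proj(b,(.5515,-.0258,.03)))
h=b['img'].astype(int);m=(h.max(2)<70).astype(np.uint8);m[:225]=0;m[320:]=0;m[:,:230]=0;m[:,355:]=0
N,_,s,ce=cv2.connectedComponentsWithStats(m)
for i in range(1,N):
    if s[i][4]>4: print(s[i],np.round(ce[i],1))
cv2.imwrite('pics/s9.png',cv2.resize(b['img'][180:330,225:375,::-1],None,fx=4,fy=4,interpolation=cv2.INTER_CUBIC))
```

```text
[0.4898 0.1818 0.152 ] [296.67775987 261.17385283] [300.9566845  232.16588047]
[230 230   4   3   9] [231.1 230.9]
[300 232   3   2   6] [301.  232.5]
[327 236   5   3  12] [328.8 236.9]
[295 247   5   4  15] [297.1 248.4]
[231 251  12   6  50] [236.8 253.2]
[324 252   4   3   8] [325.5 253. ]
[307 265   7   4  24] [310.  266.5]
[274 301   7   6  33] [277.1 303.7]
```

View pics/s9.png

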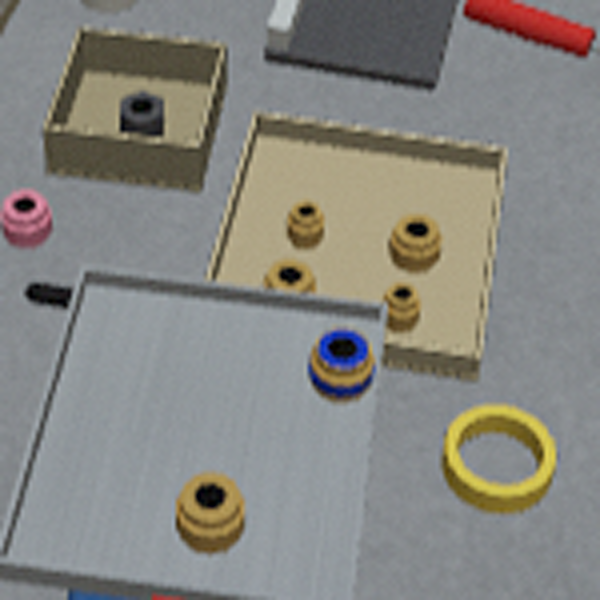

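The sample was knocked to (0.490, 0.182) but still stands on the pan. The nut is in the bin at about (0.687, -0.099). Next is the left large coupling in the tray, side (297,248).

Request:
apply_moves(
  commands=[
    [0.5, [0.1, -0.1, 0.02], 0],
    [0.5, [0.19, -0.2, 0.05], 0],
    [0.5, [0.28, -0.3, 0.08], 0],
    [0.5, [0.36, -0.39, 0.11], 0],
    [0.5, [0.42, -0.44, 0.13], 0],
    [0.5, [0.444, -0.463, 0.15], 0],
    [0.5, [0.444, -0.463, 0.2], 0],
    [0.5, [0.444, -0.463, 0.26], 0],
    [0.5, [0.444, -0.463, 0.26], 0],
    [0.5, [0.444, -0.463, 0.26], 0],
  ],
)

```text
clock: 24.58
tool_pos: [0.5468, 0.0325, 0.0549]
tool_rot: [-0.001, 0.707, 0.707, -0.001]
wrist_force: [-0.3, 0.3, 1.2]
gripper_width: 0.499
grip_force: 0.0
```

Run:
```python
from h import *
to(.5487,.0326,.008,90)
```

```text
t 24.58 pos [0.5468 0.0325 0.0549] yaw 89.98 F [-0.3  0.3  1.2] w 0.499 gf 0.0 -> shift [0.0004 0.0069 0.1564] turn -0.0002
```

Request:
apply_moves(
  commands=[
    [0.5, [0, 0.005, 0.05], 0],
    [0.5, [0, 0.005, 0.1], 0],
    [0.5, [0, 0.005, 0.15], 0],
    [0.5, [0, 0.005, 0.157], 0],
    [0.5, [0, 0.005, 0.157], 0],
    [0.2, [0, 0.005, 0.157], 0],
    [0.2, [0, 0.005, 0.157], 0],
    [0.2, [0, 0.005, 0.157], 0],
    [0.2, [0, 0.005, 0.157], 0],
    [0.2, [0, 0.005, 0.157], 0],
  ],
)

```text
clock: 25.42
tool_pos: [0.5496, 0.0328, 0.01]
tool_rot: [0.001, 0.707, 0.707, 0.0]
wrist_force: [-2.1, -0.5, 7.0]
gripper_width: 0.354
grip_force: 30.0
```

Request:
apply_moves(
  commands=[
    [0.2, [0, 0, -0.1], 0],
    [0.2, [0, 0, -0.22], 0],
    [0.2, [0, 0, -0.34], 0],
    [0.2, [0, 0, -0.46], 0],
    [0.2, [0, 0, -0.58], 0],
    [0.2, [0.06, 0.01, -0.67], 0],
    [0.2, [0.18, 0.04, -0.67], 0],
    [0.2, [0.3, 0.06, -0.67], 0],
    [0.2, [0.42, 0.08, -0.67], 0],
    [0.2, [0.52, 0.104, -0.67], 0],
  ],
)

```text
clock: 26.25
tool_pos: [0.5799, 0.1913, 0.2109]
tool_rot: [0.0, 0.707, 0.707, 0.001]
wrist_force: [0.2, 0.6, -1.8]
gripper_width: 0.353
grip_force: 30.0
```

Run:
```python
from h import *
to(.58,.19,.129,90)
```

```text
t 26.25 pos [0.5799 0.1913 0.2109] yaw 90.04 F [ 0.2  0.6 -1.8] w 0.353 gf 30.0 -> shift [-4.500e-03 -1.000e-04  2.729e-01] turn 0.0004
```

Request:
apply_moves(
  commands=[
    [0.2, [0, 0, 0.08], 0],
    [0.2, [0, 0, 0.16], 0],
    [0.2, [0, 0, 0.22], 0],
    [0.2, [0, 0, 0.25], 0],
    [0.2, [0, 0, 0.266], 0],
    [0.2, [0, 0, 0.266], 0],
    [0.5, [0, 0, 0.266], 0],
    [0.5, [0, 0, 0.266], 0],
    [0.5, [0, 0, 0.266], 0],
    [0.5, [0, 0, 0.266], 0],
  ],
)

```text
clock: 27.08
tool_pos: [0.5806, 0.1889, 0.1311]
tool_rot: [0.0, 0.707, 0.707, 0.001]
wrist_force: [-0.5, -0.7, -1.0]
gripper_width: 0.497
grip_force: 0.0
```

Request:
apply_moves(
  commands=[
    [0.5, [0, 0, -0.08], 0],
    [0.5, [0, 0, -0.2], 0],
    [0.5, [-0.1, -0.06, -0.24], 0],
    [0.5, [-0.23, -0.12, -0.24], 0],
    [0.5, [-0.36, -0.18, -0.24], 0],
    [0.5, [-0.48, -0.24, -0.24], 0],
    [0.5, [-0.6, -0.3, -0.24], 0],
    [0.5, [-0.7, -0.34, -0.24], 0],
    [0.5, [-0.72, -0.34, -0.24], 0],
    [0.5, [-0.72, -0.34, -0.24], 0],
  ],
)

```text
clock: 27.92
tool_pos: [0.4779, -0.0296, 0.2028]
tool_rot: [0.001, 0.709, 0.706, -0.0]
wrist_force: [0.7, 0.0, 0.2]
gripper_width: 0.502
grip_force: 0.0
```

```bash
cat >> h.py <<'E'
def holes(box,z,th=70):
    b=shot('side');x0,y0,x1,y1=box
    m=(b['img'].max(2)<th).astype(np.uint8);k=np.zeros_like(m);k[y0:y1,x0:x1]=m[y0:y1,x0:x1]
    N,_,s,ce=cv2.connectedComponentsWithStats(k)
    for i in range(1,N):
        if 4<s[i][4]<60: print(s[i],np.round(ce[i],1),np.round(onz(b,*ce[i],z),4))
    return b
E
python3 - <<'E'
from h import *
holes((280,205,355,258),.03)
holes((232,255,325,320),.141)
to(.4774,-.0281,.07,90)
E
```

```text
[300 232   3   2   6] [301.  232.5] [ 0.5511 -0.0246  0.03  ]
[327 236   5   3  12] [328.8 236.9] [ 0.4771 -0.0278  0.03  ]
[324 252   4   3   8] [325.4 252.8] [0.476  0.0286 0.03  ]
[234 255  10   2  14] [239.4 255.3] [0.6451 0.1817 0.141 ]
[265 262   6   5  24] [267.5 264. ] [0.5797 0.1894 0.141 ]
[307 269   7   4  23] [309.9 270.4] [0.4893 0.1833 0.141 ]
[274 305   7   6  35] [277.  307.5] [0.532  0.2886 0.141 ]
t 28.02 pos [ 0.4787 -0.0265  0.2027] yaw 90.0 F [-0.6 -0.3  0.1] w 0.503 gf 0.0 -> shift [-0.0055 -0.0048  0.4423] turn 0.0
```

Request:
apply_moves(
  commands=[
    [0.5, [-0.004, -0.004, 0.1], 0],
    [0.5, [-0.004, -0.004, 0.23], 0],
    [0.5, [-0.004, -0.004, 0.36], 0],
    [0.5, [-0.004, -0.004, 0.48], 0],
    [0.5, [-0.004, -0.004, 0.56], 0],
    [0.5, [-0.004, -0.004, 0.61], 0],
    [0.5, [-0.004, -0.004, 0.645], 0],
    [0.5, [-0.004, -0.004, 0.645], 0],
    [0.5, [-0.004, -0.004, 0.645], 0],
    [0.5, [-0.004, -0.004, 0.645], 0],
  ],
)

```text
clock: 28.85
tool_pos: [0.4779, -0.0277, 0.0097]
tool_rot: [0.0, 0.707, 0.707, 0.001]
wrist_force: [0.4, 0.3, -0.3]
gripper_width: 0.498
grip_force: 0.0
```

Request:
apply_moves(
  commands=[
    [0.2, [0, 0, 0], 0],
    [0.2, [0, 0, 0], 0],
    [0.2, [0, 0, 0], 0],
    [0.2, [0, 0, 0], 0],
    [0.2, [0, 0, -0.1], 0],
    [0.2, [0, 0, -0.22], 0],
    [0.2, [0, 0, -0.34], 0],
    [0.2, [0, 0, -0.46], 0],
    [0.2, [0, 0, -0.58], 0],
    [0.2, [0, 0, -0.66], 0],
  ],
)

```text
clock: 29.68
tool_pos: [0.4775, -0.0282, 0.2103]
tool_rot: [0.001, 0.707, 0.707, 0.001]
wrist_force: [0.9, 0.2, -1.0]
gripper_width: 0.355
grip_force: 30.0
```

Run:
```python
from h import *
to(.58,.243,.205,90)
```

```text
t 29.68 pos [ 0.4775 -0.0282  0.2103] yaw 90.0 F [ 0.9  0.2 -1. ] w 0.355 gf 30.0 -> shift [0.9041 0.3416 0.0183] turn -0.0
```

Request:
apply_moves(
  commands=[
    [0.2, [0.1, 0.04, 0], 0],
    [0.2, [0.22, 0.08, 0], 0],
    [0.2, [0.34, 0.13, 0], 0],
    [0.2, [0.46, 0.17, 0], 0],
    [0.2, [0.58, 0.22, 0], 0],
    [0.2, [0.7, 0.26, 0], 0],
    [0.2, [0.81, 0.3, 0], 0],
    [0.2, [0.88, 0.33, 0], 0],
    [0.2, [0.904, 0.341, 0], 0],
    [0.2, [0.904, 0.341, 0], 0],
  ],
)

```text
clock: 30.52
tool_pos: [0.5791, 0.2448, 0.2065]
tool_rot: [-0.001, 0.706, 0.708, 0.0]
wrist_force: [-0.3, -0.6, -2.4]
gripper_width: 0.35
grip_force: 30.0
```

Request:
apply_moves(
  commands=[
    [0.2, [0, 0, 0.08], 0],
    [0.2, [0, 0, 0.16], 0],
    [0.2, [0, 0, 0.23], 0],
    [0.2, [0, 0, 0.28], 0],
    [0.2, [0, 0, 0.305], 0],
    [0.2, [0, 0, 0.305], 0],
    [0.5, [0, 0, 0.305], 0],
    [0.5, [0, 0, 0.305], 0],
    [0.5, [0, 0, 0.305], 0],
    [0.5, [0, 0, 0.305], 0],
  ],
)

```text
clock: 31.35
tool_pos: [0.5798, 0.2429, 0.1162]
tool_rot: [0.0, 0.707, 0.707, 0.001]
wrist_force: [-0.1, 0.3, -0.4]
gripper_width: 0.496
grip_force: 0.0
```

Request:
apply_moves(
  commands=[
    [0.5, [0, 0, -0.1], 0],
    [0.5, [0, 0, -0.2], 0],
    [0.5, [-0.1, -0.02, -0.24], 0],
    [0.5, [-0.22, -0.04, -0.24], 0],
    [0.5, [-0.34, -0.05, -0.24], 0],
    [0.5, [-0.46, -0.06, -0.24], 0],
    [0.5, [-0.58, -0.08, -0.24], 0],
    [0.5, [-0.7, -0.1, -0.24], 0],
    [0.5, [-0.82, -0.1, -0.24], 0],
    [0.5, [-0.92, -0.1, -0.24], 0],
  ],
)

```text
clock: 32.18
tool_pos: [0.5489, -0.0359, 0.1879]
tool_rot: [0.001, 0.708, 0.707, -0.0]
wrist_force: [0.6, -0.3, 0.3]
gripper_width: 0.503
grip_force: 0.0
```

Run:
```python
from comp import *
holes((280,205,355,262),.03)
b=holes((225,255,325,325),.128)
a=shot('top')
to(.5513,-.0252,.07,90)
comp([(a['img'],(90,190,150,235)),(b['img'],(240,320,300,365)),(a['img'],(130,160,220,228)),(b['img'],(250,340,290,385-15))],'c10.png')
```

```text
[300 232   3   2   5] [300.8 232.4] [ 0.5517 -0.0249  0.03  ]
[324 252   4   3   7] [325.4 252.9] [0.4758 0.029  0.03  ]
[234 255  11   2  16] [239.9 255.3] [0.6482 0.171  0.128 ]
[265 266   6   5  23] [267.4 267.8] [0.5802 0.1891 0.128 ]
[307 272   6   5  24] [309.7 274. ] [0.4893 0.1824 0.128 ]
[258 285   7   6  27] [261.  287.4] [0.5786 0.2419 0.128 ]
[274 309   7   5  31] [277. 311.] [0.5322 0.2881 0.128 ]
t 32.33 pos [ 0.5493 -0.0357  0.1876] yaw 89.75 F [0.3 0.5 0.2] w 0.498 gf 0.0 -> shift [0.0354 0.0062 0.3921] turn -0.0027
```

View pics/c10.png

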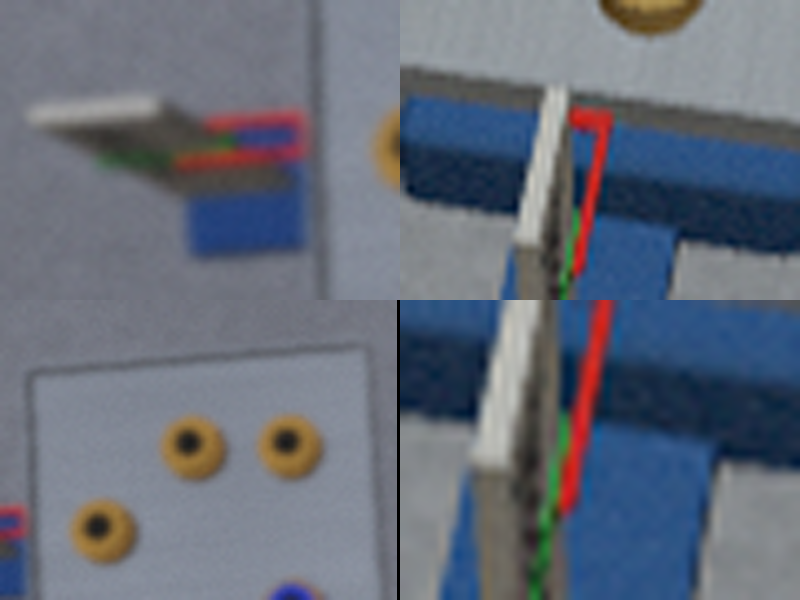

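The tray now holds only the two small couplings. The pan carries the sample, P1 and two large ones. The red pointer's end is near top (116.2,214) and side (266.6,360.6), overlapping the green strip. I'll measure the two heights sub-pixel.

Run:
```python
from h import *
A=np.mean([shot('top')['img'].astype(float) for _ in range(4)],0);a=shot('top')
B=np.mean([shot('side')['img'].astype(float) for _ in range(4)],0);b=shot('side')
np.set_printoptions(linewidth=250)
def g(I): return I[...,1]-(I[...,0]+I[...,2])/2
def r(I): return I[...,0]-(I[...,1]+I[...,2])/2
print('topG');print(g(A)[208:218,100:132].astype(int));print('topR');print(r(A)[206:218,108:138].astype(int))
print('sideG');print(g(B)[348:382,254:272].astype(int));print('sideR');print(r(B)[350:366,258:274].astype(int))
```

```text
topG
[[  0   0   0   0   0   0   0   0   0   0   0   0   0   1   0   0   0  -1   0  -5 -16 -32 -42 -43 -45 -47 -48 -45 -46 -48 -47 -48]
 [  0   0  -1   0   0   0   0   0   0  -1   0   1   0   1   0   0   0   0   0  -3 -11 -20 -24 -20 -23 -31 -36 -35 -34 -34 -32 -30]
 [  0   0   0   0   0  -1   0   0   0   0   0   0   0   0   0   0   0   1   0   0  -1  -3   3  17  14  -5 -17 -21 -21 -21 -21 -20]
 [ -2   0  -1   0   0   0   1   0   0   1   1   0   2   0   1   1   1   4   5   6   7  10  18  31  26   1 -19 -26 -28 -28 -29 -31]
 [ -4  -2  -2   0   2   4   6   7   7   8   9  10   8   7   6   6   6   5   5   3   3   6   7  11   1 -21 -37 -44 -46 -46 -45 -47]
 [ -4  -4  -3   0   7  14  18  18  19  16  21  21  18  15  16  13   3  -6 -11 -15 -20 -20 -24 -26 -33 -43 -49 -49 -48 -47 -44 -43]
 [ -4  -3  -2   0   9  18  22  20  17  17  17  19  17  14  13   7  -9 -23 -27 -30 -31 -32 -33 -34 -34 -34 -33 -30 -27 -25 -24 -24]
 [ -4  -4  -4  -2   4   9   8   6   4   4   6   6   5   6   5   0  -9 -17 -19 -19 -18 -16 -15 -13 -12 -10  -9  -7  -6  -5  -6  -8]
 [ -4  -3  -3  -3  -2   0   0  -1  -2  -1   0  
[... 4633 characters left out ...]
 166   9 -72 -62 -61 -61 -62]
 [  4   3   2   8   3   4   8 -36  96 167 -22 -68 -63 -61 -62 -62]
 [ 11   8   8   7   4   5   6 -53 131 159 -57 -65 -64 -62 -62 -63]
 [  9   8   9   4   3   5   6 -51 150 135 -77 -64 -60 -61 -61 -59]
 [ 10   7   8   4   3   5  -1 -28 169 103 -75 -64 -62 -63 -62 -61]
 [ 10   8   7   5   4   3 -16   9 157  25 -71 -62 -61 -62 -62 -61]
 [ 11   9   8   7   6   4 -31   3  44 -53 -64 -61 -62 -62 -61 -61]
 [ 10   8   8   6   6   6 -43  -9 -32 -68 -63 -62 -62 -62 -62 -62]
 [ 11   8   8   9   5   4 -34   1 -28 -65 -62 -62 -62 -61 -61 -63]
 [ 12   9   7   7   5   4 -48   7 -28 -65 -62 -63 -61 -63 -60 -60]
 [ 12   9   7   7   6  -6 -41  11 -19 -67 -63 -63 -61 -61 -60 -60]]
```

Run:
```python
from h import *
a=shot('top');b=shot('side')
for n,p,q in(('red',(115.7,213.8),(266.1,360.7)),('green',(104.2,213.7),(262.4,376.3)),('g+',(103.8,213.7),(262.4,375.9)),('g-',(104.6,213.7),(262.4,376.7))):
    X,e=tri(a,p,b,q);print(n,np.round(X,4),round(e,4))
# -x end at col-free: use y/z plane with x fixed
for n,p,q in(('red',(115.7,213.8),(266.1,360.7)),('green',(104.2,213.7),(262.4,376.3))):
    o1,d1=ray(a,*p);o2,d2=ray(b,*q)
    M=np.c_[d1[1:],-d2[1:]];s=np.linalg.solve(M,(o2-o1)[1:]);print(n,'yz',np.round(o1+d1*s[0],4),np.round(o2+d2*s[1],4))
# pan floor from parts' tops: hole triangulation top view vs side for P1 & two B
def hole(c,p,r=4,th=75):
    x,y=map(round,p);w=c['img'][y-r:y+r+1,x-r:x+r+1].astype(float).max(2);k=np.clip(th-w,0,None);g=np.mgrid[-r:r+1,-r:r+1]
    return (x+(g[1]*k).sum()/k.sum(),y+(g[0]*k).sum()/k.sum())
for t,s in(((152,213),(277,311)),((172.5,192.5),(261,287.4)),((195,192),(267.4,267.8))):
    X,e=tri(a,hole(a,t),b,hole(b,s));print(np.round(X,4),round(e,4),'floor',round(X[2]-.026,4))
```

```text
red [0.5288 0.3801 0.103 ] 0.0013
green [0.5283 0.4088 0.1   ] 0.0031
g+ [0.5281 0.409  0.1021] 0.0028
g- [0.5286 0.4086 0.098 ] 0.0033
red yz [0.5294 0.3802 0.1029] [0.5282 0.3802 0.1029]
green yz [0.5299 0.4089 0.0999] [0.5268 0.4089 0.0999]
[0.5325 0.2875 0.1275] 0.0005 floor 0.1015
[0.5793 0.2413 0.1272] 0.0006 floor 0.1012
[0.5805 0.1886 0.128 ] 0.0001 floor 0.102
```

Run:
```python
from h import *
np.set_printoptions(linewidth=250)
B=np.mean([shot('side')['img'].astype(float) for _ in range(4)],0);b=shot('side')
print(B.mean(2)[350:366,252:268].astype(int)); print(B.mean(2)[372:410:1,254:268].astype(int))
for z in(.17,.102,.096,.0): print(z,proj(b,(.531,.409,z)),proj(b,(.531,.405,z)))
A=np.mean([shot('top')['img'].astype(float) for _ in range(4)],0);a=shot('top')
print(A.mean(2)[203:211,90:120].astype(int))
```

```text
[[ 44  44  41  40  41  41 162 183 180 174  85  46  94  92  40  61]
 [ 69  49  50  36  37  47 176 181 180 151  86  60  90  92  63  73]
 [119 107 108 107 105  92 186 181 183 129  78  59  92  91  81  87]
 [139 136 139 142 141 136 182 181 184 112  66  50  92  89  84  92]
 [133 134 135 138 137 161 182 181 176 104  60  51  94  90  84  93]
 [131 133 134 134 135 161 175 174 165  88  47  41  92  91  78  95]
 [135 137 136 136 131 122 141 141 142  88  49  40  94  94  79  95]
 [139 138 138 137 117  92  97  97  97  82  52  63  91  88  78  89]
 [141 142 140 138 105  96 100 100  98  63  54  68  93  83  86  86]
 [145 145 144 138  88  95 100  99  98  59  49  41  86  86  94  82]
 [145 145 143 131  81  94 102 100 100  82  52  41  82  67  84  75]
 [140 141 143 126  83  94 102 100  99  91  65  66  99  51  85  83]
 [134 136 144 117  85  93 100 101 101  89  64  66  77  62  90  89]
 [132 134 142  98  88  93 100 100 100  91  50  42  50  78  90  87]
 [136 136 140  93  86  93 100 101 101  89  60  39  67  84  89  88]
 [136 138 131  83  87  92 102 101 101  90  76  64  68  92  90  89]]
[[ 86  88  89  90  97 100  
[... 2745 characters left out ...]
144 145 146 148 151 153 155 156 157 159 159 160 158 153 133 108  99 108 115 121 122]
 [117 119 120 125 139 151 155 156 158 159 158 159 159 158 161 159 158 158 157 154 154 153 143 122  93  81  87  98 109 114]
 [120 119 120 127 141 151 154 154 153 151 148 149 144 142 139 136 132 129 126 122 121 117 112  96  79  69  70  78  90  98]
 [121 119 120 123 130 134 131 126 121 116 113 110 107 103 100  96  93  91  90  87  85  84  81  77  72  69  67  67  70  78]
 [122 120 119 119 121 118 110 101  94  86  78  75  72  69  66  62  64  65  65  65  68  71  73  71  71  70  70  67  67  66]
 [119 118 118 116 118 116 111 106  97  86  74  70  66  63  56  51  53  54  56  59  64  68  70  70  70  70  71  70  68  68]]
```

Run:
```python
from h import *
a=shot('top');b=shot('side')
def yz(p,q):
    o1,d1=ray(a,*p);o2,d2=ray(b,*q)
    s=np.linalg.solve(np.c_[d1[1:],-d2[1:]],(o2-o1)[1:]);return np.round(o1+d1*s[0],4),np.round(o2+d2*s[1],4)
for q in(351.1,351.9,352.5): print(q,*yz((123.4,210.7),(266.3,q)))
print('green +y end',*yz((104.3,213.7),(262.4,377.3)),*yz((104.3,213.7),(262.4,376.8)))
print('board top +y corner',*yz((93.9,206.2),(259,356.05)))
to(.5515,-.0252,.07,90)
```

```text
351.1 [0.5371 0.362  0.1035] [0.533  0.362  0.1035]
351.9 [0.5375 0.3626 0.1016] [0.5329 0.3626 0.1016]
352.5 [0.5377 0.3631 0.1003] [0.5328 0.3631 0.1003]
green +y end [0.5303 0.4096 0.0975] [0.5266 0.4096 0.0975] [0.5302 0.4092 0.0986] [0.5267 0.4092 0.0986]
board top +y corner [0.5348 0.4077 0.1694] [0.5313 0.4077 0.1694]
t 33.53 pos [ 0.5493 -0.0332  0.1872] yaw 89.99 F [ 0.5 -0.1  0.8] w 0.502 gf 0.0 -> shift [0.0266 0.0075 0.3907] turn -0.0001
```

Anchored on the board's top corner, the clip's end face gives a clip height of about 0.096 m. The pan floor stands at about 0.102 m, so one small coupling (6 mm) is missing. Taking the small one at side (301,232).

Request:
apply_moves(
  commands=[
    [0.45, [0.026, 0.007, 0.08], 0],
    [0.45, [0.026, 0.007, 0.2], 0],
    [0.45, [0.026, 0.007, 0.32], 0],
    [0.45, [0.026, 0.007, 0.44], 0],
    [0.45, [0.026, 0.007, 0.52], 0],
    [0.45, [0.026, 0.007, 0.57], 0],
    [0.45, [0.026, 0.007, 0.594], 0],
    [0.45, [0.026, 0.007, 0.594], 0],
    [0.45, [0.026, 0.007, 0.594], 0],
    [0.45, [0.026, 0.007, 0.594], 0],
  ],
)

```text
clock: 34.37
tool_pos: [0.5522, -0.0253, 0.0102]
tool_rot: [0.001, 0.707, 0.707, 0.001]
wrist_force: [0.1, -0.4, 0.1]
gripper_width: 0.447
grip_force: 0.0
```

Request:
apply_moves(
  commands=[
    [0.1, [0, 0, 0], 0],
    [0.1, [0, 0, 0], 0],
    [0.1, [0, 0, 0], 0],
    [0.1, [0, 0, 0], 0],
    [0.1, [0, 0, -0.1], 0],
    [0.1, [0, 0, -0.22], 0],
    [0.1, [0, 0, -0.34], 0],
    [0.1, [0, 0, -0.46], 0],
    [0.1, [0, 0, -0.56], 0],
    [0.1, [0, 0, -0.62], 0],
  ],
)

```text
clock: 35.2
tool_pos: [0.5522, -0.0252, 0.1987]
tool_rot: [0.001, 0.707, 0.707, 0.001]
wrist_force: [1.0, -0.9, -0.7]
gripper_width: 0.26
grip_force: 30.0
```

Run:
```python
from h import *
to(.514,.235,.195,90)
```

```text
t 35.2 pos [ 0.5522 -0.0252  0.1987] yaw 90.0 F [ 1.  -0.9 -0.7] w 0.26 gf 30.0 -> shift [ 0.8672 -0.1274  0.0114] turn 0.0001
```

Request:
apply_moves(
  commands=[
    [0.1, [0.1, -0.02, 0], 0],
    [0.1, [0.22, -0.03, 0], 0],
    [0.1, [0.34, -0.05, 0], 0],
    [0.1, [0.46, -0.07, 0], 0],
    [0.1, [0.58, -0.08, 0], 0],
    [0.1, [0.7, -0.1, 0], 0],
    [0.1, [0.8, -0.12, 0], 0],
    [0.1, [0.85, -0.127, 0], 0],
    [0.1, [0.867, -0.127, 0], 0],
    [0.1, [0.867, -0.127, 0], 0],
  ],
)

```text
clock: 36.03
tool_pos: [0.5129, 0.2359, 0.1951]
tool_rot: [-0.0, 0.706, 0.708, 0.0]
wrist_force: [-0.1, -0.2, -0.9]
gripper_width: 0.26
grip_force: 30.0
```

Request:
apply_moves(
  commands=[
    [0.1, [0, 0, 0.08], 0],
    [0.1, [0, 0, 0.16], 0],
    [0.1, [0, 0, 0.23], 0],
    [0.1, [0, 0, 0.28], 0],
    [0.1, [0, 0, 0.3], 0],
    [0.1, [0, 0, 0.3], 0],
    [0.45, [0, 0, 0.3], 0],
    [0.45, [0, 0, 0.3], 0],
    [0.45, [0, 0, 0.3], 0],
    [0.45, [0, 0, 0.3], 0],
  ],
)

```text
clock: 36.87
tool_pos: [0.5138, 0.2348, 0.1059]
tool_rot: [0.0, 0.707, 0.707, 0.001]
wrist_force: [-1.1, -0.8, -0.2]
gripper_width: 0.445
grip_force: 0.0
```

Request:
apply_moves(
  commands=[
    [0.45, [0, 0, -0.1], 0],
    [0.45, [0, 0, -0.22], 0],
    [0.45, [-0.1, 0, -0.3], 0],
    [0.45, [-0.22, 0, -0.3], 0],
    [0.45, [-0.34, 0, -0.3], 0],
    [0.45, [-0.46, 0, -0.3], 0],
    [0.45, [-0.58, 0, -0.3], 0],
    [0.45, [-0.7, 0, -0.3], 0],
    [0.45, [-0.82, 0, -0.3], 0],
    [0.45, [-0.92, 0, -0.3], 0],
  ],
)

```text
clock: 37.7
tool_pos: [0.513, -0.044, 0.1956]
tool_rot: [0.001, 0.708, 0.707, 0.0]
wrist_force: [-0.3, -0.4, -0.1]
gripper_width: 0.452
grip_force: 0.0
```

Request:
apply_moves(
  commands=[
    [0.45, [-0.1, 0, 0], 0],
    [0.45, [-0.2, 0, 0], 0],
    [0.45, [-0.3, 0, 0], 0],
    [0.45, [-0.4, 0, 0], 0],
    [0.45, [-0.5, 0, 0], 0],
    [0.45, [-0.5, 0, 0], 0],
    [0.45, [-0.5, 0, 0], 0],
    [0.45, [-0.5, 0, 0], 0],
    [0.45, [-0.5, 0, 0], 0],
    [0.45, [-0.5, 0, 0], 0],
  ],
)

```text
clock: 38.53
tool_pos: [0.5135, -0.1901, 0.1953]
tool_rot: [0.0, 0.707, 0.708, 0.0]
wrist_force: [0.6, 0.5, -0.9]
gripper_width: 0.452
grip_force: 0.0
```

Run:
```python
from comp import *
to(.5,-.2,.2,90)
holes((280,205,360,262),.03)
b=holes((225,255,325,327),.122)
a=shot('top')
comp([(a['img'],(90,160,250,280)),(b['img'],(220,180,380,300)),(a['img'],(345,165,445,240)),(b['img'],(220,300,320,375+5))],'c11.png')
r=lambda I:I[...,0].astype(int)-(I[...,1].astype(int)+I[...,2])//2
np.set_printoptions(linewidth=200)
print(r(b['img'])[356:368,260:272]);print(r(a['img'])[209:218,110:126])
```

```text
t 38.53 pos [ 0.5135 -0.1901  0.1953] yaw 90.09 F [ 0.6  0.5 -0.9] w 0.452 gf 0.0 -> shift [-0.0329 -0.045  -0.0158] turn 0.001
[324 252   4   3   8] [325.2 252.8] [0.4763 0.0287 0.03  ]
[234 255  12   2  18] [240.5 255.3] [0.649  0.1659 0.122 ]
[252 255  20   3  23] [261.7 255.7] [0.6033 0.1549 0.122 ]
[265 268   6   4  22] [267.5 269.5] [0.5802 0.189  0.122 ]
[307 274   6   5  22] [309.6 275.7] [0.4892 0.1821 0.122 ]
[258 287   7   5  28] [261.1 289. ] [0.5787 0.2416 0.122 ]
[291 291   5   4  15] [293.1 292.6] [0.513  0.2334 0.122 ]
[274 310   7   6  33] [277.2 312.7] [0.5319 0.2879 0.122 ]
[[  3   8   4   3   8 -37  18 170  70 -71 -64 -61]
 [  8   5   3   8   6 -50  61 165  11 -72 -65 -60]
 [  9   6   6   6   8 -54 108 163 -21 -66 -66 -62]
 [ 11   3   5   2  -2 -55 149 157 -62 -64 -64 -60]
 [  7  10   4   5 -17 -17 166 127 -77 -64 -59 -65]
 [ 10   6   7   5 -33  14 168  70 -71 -67 -64 -60]
 [  9   7   6   8 -42  -2 117   7 -67 -64 -64 -58]
 [  7   8   5   8 -34   0  -3 -49 -67 -63 -62 -58]
 [ 10   9   7   4 -45   6 -30 -66 -63 -60 -61 -59]
 [ 10   9   6  -4 -37  13 -21 -61 -62 -59 -62 -60]
 [  8   9   5 -18 -32  13  -6 -65 -63 -61 -61 -59]
 [  8  10   6 -19 -13  11 -10 -65 -62 -61 -62 -59]]
[[  5   5   7   8   7   5   5   5   6   8  16  34  52  59  61  60]
 [  5   5   5   7   8   8   7   6   8   6  10  14  20  19  10   3]
 [  4   5   3   8   4   6   6   5   4   2   1   0  -2 -10 -15 -17]
 [  0  -1   1   3   2   1  -1  -2   1   4   5   5   3   2   7  21]
 [-10 -11 -11  -8  -7  -7   0  19  36  47  52  54  51  53  57  68]
 [ -9  -8  -8  -7  -7  -5  13  51  82  92  92  88  82  78  75  77]
 [ -2   0   2   0  -2   2  16  42  63  70  67  61  52  48  45  42]
 [ -4   2   2   3   5   4  10  17  25  25  24  23  18  17  15  14]
 [ -5  -3  -1  -1   2   5   6   9  10   8   5   8   7   6   5   6]]
```

View pics/c11.png

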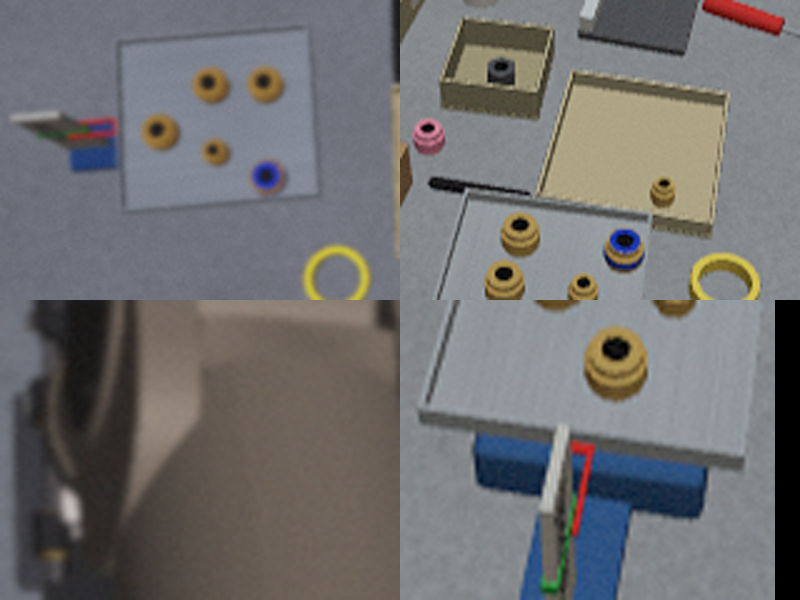

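The pan carries the sample (side (310,276)), P1, two large couplings and one small one. One small coupling remains in the tray, the nut is in the bin, and the pointer runs onto the clip. One numeric check before I hand in.

Run:
```python
from h import *
a=shot('top');b=shot('side')
def hole(c,p,r=4,th=75):
    x,y=map(round,p);w=c['img'][y-r:y+r+1,x-r:x+r+1].astype(float).max(2);k=np.clip(th-w,0,None);g=np.mgrid[-r:r+1,-r:r+1]
    return (x+(g[1]*k).sum()/k.sum(),y+(g[0]*k).sum()/k.sum())
for s in((277.2,312.7),(261.1,289),(267.5,269.5)):
    X=onz(b,*s,.122);t=proj(a,X)
    X,e=tri(a,hole(a,t),b,hole(b,s));print(np.round(X,4),round(e,4),'floor',round(X[2]-.026,4))
X,e=tri(a,(116.8,214),b,(266,362.2));print('pointer',X,e,'clip',tri(a,(104.3,213.7),b,(262.4,376.95)))
print(readout.state()['wrist_force'])
```

```text
[0.5324 0.2876 0.1217] 0.0006 floor 0.0957
[0.5789 0.2415 0.1221] 0.0006 floor 0.0961
[0.5804 0.1887 0.1219] 0.0006 floor 0.0959
pointer [0.52935424 0.37972288 0.09631296] 0.0015251000815126056 clip (array([0.52843339, 0.40919098, 0.09833899]), np.float64(0.0034641677089039483))
[-0.40646366 -0.99595333  0.31433673]
```

```bash
python3 -c "
from h import *
print(ticket.finish_job())"
```

```text
the job is handed in; nothing more can be done
None
```

I handed the job in without seeing a verdict: the sample was gauged at about 15 N and the jaw reopened, the nut is in its bin, the sample, P1, two large and one small coupling are on the pan, and the pointer measures within about 2 mm of the clip centre.

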